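# Find the lid that fits and snap the tub shut

## Robot

A 7-joint arm with a two-finger parallel gripper is mounted at the origin on the work surface; the furniture and walls round the work are solid. World frame = base frame: x ahead of the robot, y to its left, z up, the work surface at z = 0. Lengths are in m, angles in rad, forces in N, time in s.
With the tool pointing down it reaches from about 0.4 to 0.75 m from the base axis. Payload 19.5 kg.
Tool frame: the origin (TCP) lies where the fingers leave the gripper's body, on its centre line; the fingertips stand 73 mm ahead of it and the grasp point (between the pads) lies 54 mm ahead of it; z points along the fingers, x is the direction in which the jaws open and shut, and the axes are right-handed (so a half turn about z gives the same grasp; the last joint's range is limited). The gripper opens to 85 mm and grips with 20 to 120 N. Pads are 22 mm wide; open, the fingers measure 114 mm over their backs; the gripper's body (76 mm by 85 mm) begins 54 mm behind the grasp point. The pads swing forward as they close: fully open they stand 13 mm farther back than shut.
Start: joints at [1.209, 0.707, -0.028, 1.485, 0.022, 0.951, -0.075], TCP at [0.181, -0.546, 0.304] pointing down, gripper open.
Joint ranges: [-2.71, 2.71], [-0.32, 2.16], [-1.57, 1.52], [0, 2.45], [-1.46, 4.6], [0, 2.02], [-2.83, 2.83]. Speed limits (rad/s): [1.89, 1.89, 2.57, 2.57, 3.01, 3.01, 3.01].

## Interface

Orientations are given as a unit quaternion [x, y, z, w].
In Python, from workcell import ctrl, imaging gives the robot as it stands.
- The arm moves only by the tool servo_tool, never from a script. Its argument "rows" is text: rows parted by semicolons, each of 5 numbers parted by spaces: the gripper's target within -1 to 1 (fully open at 1, half-way at 0, shut at -1), then the shift along the tool's x, y, z in cm, then the turn about the tool's z in rad. In form: gripper tx ty tz roll; .... A call has 1 to 10 rows; each row is the pose to reach, as a shift and turn from the pose commanded when the call began, along the tool's axes at that moment; what a row does not reach only later rows make up. A row lasts 1/12 s, in which the tool goes at most 41.7 mm and 7.16 degrees, less where a joint would pass 70% of its speed; a pose out of reach is approached as far as the arm can. A call with a gripper value outside its range is refused whole. The fingers move at their own pace and stop on an object; "force" is the grip in N (left out, the last holds). Time passes only in rows, so rows that repeat a pose let the fingers close. It gives the time, the measured TCP pose, the force and the opening at its end, in the units of the state.
- ctrl.sense(): the state, without advancing time (a new reading comes with each control period).
- imaging.get_image(name): name is "side" or "top" or "wrist"; returns (picture, depth): 480x640x3 uint8, red, green, blue; 480x640 float32, m along the optical axis (not along the pixel's ray), 0 where there is no reading.
- imaging.camera_params(name): a dict with "mtx" (3x3 intrinsics, pixels), "k1" (the pictures are not rectified: a ray, as slopes to the right and down, at radius r is drawn at 1 + k1 r^2 times it, then the intrinsics apply), "rvec" (rotation vector, rad) and "tvec" (3), from world to camera coordinates, as OpenCV has them. Camera axes: x right, y down, z forward; pixel columns grow to the right and rows downward; lengths in m; the calibration is good to about 2 mm. A picture is of the moment at which its call begins: read the wrist's pose just before it. camera_params takes no time and is no camera call; for the wrist camera it gives the pose at the moment of the call.
- ctrl.sign_off(): hands the job in, once; it reports no verdict.
The state is a dict: "time_s": time; "q": joint angles; "qd": joint speeds; "joint_efforts": joint torques, N m; "tcp_pos": TCP position; "tool_rot": TCP orientation; "force": force on the tool from outside, world axes, zero at the start; "wrist_torque": the same for the moment, N m; "grip_width": opening from 0.0 (shut) to 1.0 (fully open).
Only numpy, scipy, OpenCV 4.12 (cv2) and the standard library are available. Lean on these libraries where they do the work, as an engineer would, in place of code of your own. Each camera call takes 0.05 s, during which the arm holds its last target.

## Task

Close the blue tub: of the three look-alike grey lids only trying shows which one fits. Lay a lid on the tub with its orange tab at the tub's label side; put any lid that does not go in back flat on the desk, and when one drops in as far as the white clips, let go of it and then press it down from above until both clips snap over it. Leave the stapler, the roll of tape, the bottle and the glue stick where they are.

Things in the scene. Friction and masses are not known exactly. Their poses are not given: they have to be found in the camera images.
- tub: blue tub fixed to the desk, open on top: outside 84 (x) x 110 (y) x 60 mm high, walls 4, mouth 76 x 102. Origin: centre of its underside, on the desk; x points to its back, where a rail 46 to 50 mm behind the centre rises 9 mm above the rim; blank paper label on its front. White spring clips at its +y and -y ends reach 66 mm from the centre and 76 mm above the desk.
- tub_mouth (a point): centre of the tub's mouth, at rim height, 60 mm above the desk. Inside, on the tub's middle line x = 0, one white key post (8 mm wide along y) ends 3 mm below the rim; its y differs from start to start (-26 to 26 mm). Under each lid a hidden cross rib has one gap, in a different place on each lid, that must pass over the post.
- lid_1_grip (a point): loose grey lid, right way up, about 100 g. Plate 88 (x) x 114 (y) x 3 mm, orange pull tab 12 mm out from the middle of its front (-x) edge; on top a black grip bar 24 (x) x 60 (y) x 28 high. Below a skirt 22 deep, tapered from 73 x 99 to 66 x 92 at the bottom. Lid height 53. Point: middle of the bar, 39 above the underside, 14 above the plate, 14 below the bar's top.
- lid_2_grip (a point): second lid, looks and measures as lid 1; same point. How lids go on, tab to the label (lid x along tub x), height of this point above the desk: a fitting lid laid on stops on the two clips at about 87 mm (85 to 88), snaps down with 8 to 20 N, and is fully home at 77 mm.
- lid_3_grip (a point): third lid, looks and measures as lid 1; same point. When this point stops at about 95 mm above the desk, a lid is on the key post and does not fit (skirt already in the mouth); at 99 mm it stands on the rim, badly aligned. A lid turned back to front does not go on.
- clip_left (a joint): white spring clip at the tub's +y end: 0 = home, grows as it is pushed outward (m, at most 0.006). A lid pressed down pushes it out about 2.5 mm; it springs back to 0 over the edge of a lid that is fully home.
- clip_right (a joint): white spring clip at the tub's -y end: 0 = home, grows as it is pushed outward (m, at most 0.006). A lid pressed down pushes it out about 2.5 mm; it springs back to 0 over the edge of a lid that is fully home.
- stapler_mid (a point): bystander, to be left alone: red and black stapler, 34 x 139 x 52 mm, long along its own y; the point is at its middle, half-way up
- tape_roll_mid (a point): bystander, to be left alone: roll of brown tape lying flat, 92 mm across, 48 high. About 15 cm to its left (+y) stands the fixed desk lamp, with a round base, a tall post and an arm reaching further left: keep the hand and arm clear of it; the point is at its middle, half-way up
- ink_bottle_mid (a point): bystander, to be left alone: small white bottle with purple cap, 33 mm across, 82 high; the point is at its middle, half-way up
- glue_stick_mid (a point): bystander, to be left alone: yellow and white glue stick, upright, 28 mm across, 91 high; the point is at its middle, half-way up
Not all that is in view belongs to the job. What is shaped like the part that bears lid_3_grip but turquoise is not meant.

How it is judged:
On the way:
1. a fitting lid lies in the tub's mouth on the two clips, not yet pressed home, and the fingers have let go of it (((horizontal distance between lid_1_grip and tub below 0.005 m and angle between lid_1_grip's own z axis and vertical below 0.08 rad and z of lid_1_grip in the frame of tub between 0.08 and 0.091 m and contact force between the fingers and lid_1 below 0.1 N) or (horizontal distance between lid_2_grip and tub below 0.005 m and angle between lid_2_grip's own z axis and vertical below 0.08 rad and z of lid_2_grip in the frame of tub between 0.08 and 0.091 m and contact force between the fingers and lid_2 below 0.1 N) or (horizontal distance between lid_3_grip and tub below 0.005 m and angle between lid_3_grip's own z axis and vertical below 0.08 rad and z of lid_3_grip in the frame of tub between 0.08 and 0.091 m and contact force between the fingers and lid_3 below 0.1 N))), for 0.2 s.
At the end, for the whole second after the job is handed in: One lid is fully home on the tub (its grip point less than 79 mm above the tub's underside, within 5 mm of the tub's centre line, level within 0.08 rad), both clips are back within 1.2 mm of home over it, the other two lids lie flat on the desk, and all lids are at rest (((horizontal distance between lid_1_grip and tub below 0.005 m and angle between lid_1_grip's own z axis and vertical below 0.08 rad and z of lid_1_grip in the frame of tub below 0.079 m and height (world z) of each of lid_2_grip, lid_3_grip below 0.043 m and angle between each of lid_2_grip, lid_3_grip's own z axis and vertical below 0.05 rad) or (horizontal distance between lid_2_grip and tub below 0.005 m and angle between lid_2_grip's own z axis and vertical below 0.08 rad and z of lid_2_grip in the frame of tub below 0.079 m and height (world z) of each of lid_1_grip, lid_3_grip below 0.043 m and angle between each of lid_1_grip, lid_3_grip's own z axis and vertical below 0.05 rad) or (horizontal distance between lid_3_grip and tub below 0.005 m and angle between lid_3_grip's own z axis and vertical below 0.08 rad and z of lid_3_grip in the frame of tub below 0.079 m and height (world z) of each of lid_1_grip, lid_2_grip below 0.043 m and angle between each of lid_1_grip, lid_2_grip's own z axis and vertical below 0.05 rad)) and value of joint each of clip_left, clip_right below 0.0012 m and linear speed of each of lid_1, lid_2, lid_3 below 0.02 m/s); the robot touches nothing.
It fails at once if the stapler, tape roll, bottle or glue stick is moved by more than 25 mm (distance of any of stapler_mid, tape_roll_mid, ink_bottle_mid, glue_stick_mid from where it was at the start of the episode above 0.025 m).
It also fails if it takes over 72 s, if anything falls off the work surface, if the arm or the gripper's body presses on something with over 40 N, if the wrist force passes 120 N, or if a joint passes its speed limit or range.

## Working session

There is one attempt and no reset: what is moved stays moved. The work goes in short steps, Python scripts to look and compute and a tool call to move; the robot and the scene stay as the last step left them, time stands still between calls to the robot, and variables do not carry over. Pictures are saved under pics/ and viewed, and the job is handed in when it is done.

Besides the shell and the picture viewer there is one more tool, called after ">>>" by a JSON object that holds its "fn" and its "kwargs", one argument or row to a line. servo_tool: Moves the arm, as the interface text tells. Its arguments: {"type":"object","properties":{"rows":{"type":"string"},"force":{"type":"number"}},"required":["rows"]}

```bash
ls; mkdir -p pics
python3 - <<'E'
from workcell import ctrl, imaging
import cv2
s=ctrl.sense(); print(s)
for n in ["top","side","wrist"]:
    p=imaging.camera_params(n); print(n,p)
    im,d=imaging.get_image(n)
    cv2.imwrite(f"pics/{n}0.png",im[:,:,::-1])
    import numpy as np; np.save(f"pics/{n}0.npy",d);
E
```

```text
pics
{'time_s': 0.0, 'q': array([ 1.20931717,  0.7070756 , -0.02761069,  1.48497838,  0.02200379,
        0.95087262, -0.07550747]), 'qd': array([-6.87042686e-04,  5.45292928e-07,  1.46840974e-03, -2.31385562e-04,
        3.05068570e-04,  1.49849179e-03, -3.09616259e-04]), 'joint_efforts': array([-1.28886310e-03, -8.83222890e+01,  1.23413343e+00, -2.36170274e+01,
        1.68624771e-02,  6.48035319e-03,  7.44335853e-05]), 'tcp_pos': array([ 0.1807005 , -0.54568878,  0.30344806]), 'tool_rot': array([ 8.10662312e-01, -5.85513749e-01, -4.29050389e-04, -2.86070407e-04]), 'force': array([0.98362572, 0.34170361, 0.11432879]), 'wrist_torque': array([-0.04386942, -0.03697874, -0.04443856]), 'grip_width': 0.9971389384252758}
top {'mtx': array([[519.95393499,   0.        , 320.35786544],
       [  0.        , 519.95393499, 243.65583892],
       [  0.        ,   0.        ,   1.        ]]), 'k1': -0.10541724532829032, 'rvec': array([ 2.18878612, -2.14515639,  0.10244555]), 'tvec': array([0.03153979, 0.40325926, 1.42859581])}
side {'mtx': array([[499.52965091,   0.        , 310.16621607],
       [  0.        , 499.52965091, 239.38991134],
       [  0.        ,   0.        ,   1.        ]]), 'k1': 0.03947086979087034, 'rvec': array([-0.01389131, -2.77074093,  1.44857144]), 'tvec': array([0.38190351, 0.01982455, 1.14112514])}
wrist {'mtx': array([[371.19986295,   0.        , 321.56510126],
       [  0.        , 371.19986295, 239.72013775],
       [  0.        ,   0.        ,   1.        ]]), 'k1': -0.04787423492043105, 'rvec': array([-2.36280688,  1.70566046,  0.23344313]), 'tvec': array([-0.57419937, -0.03465059,  0.37733771])}
```

View pics/top0.png

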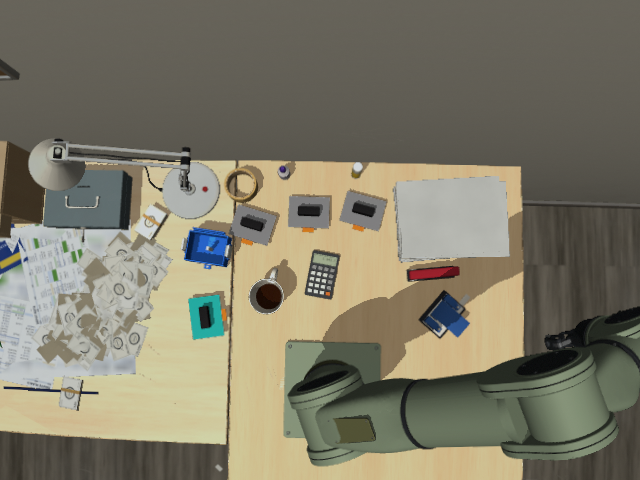

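View pics/side0.png

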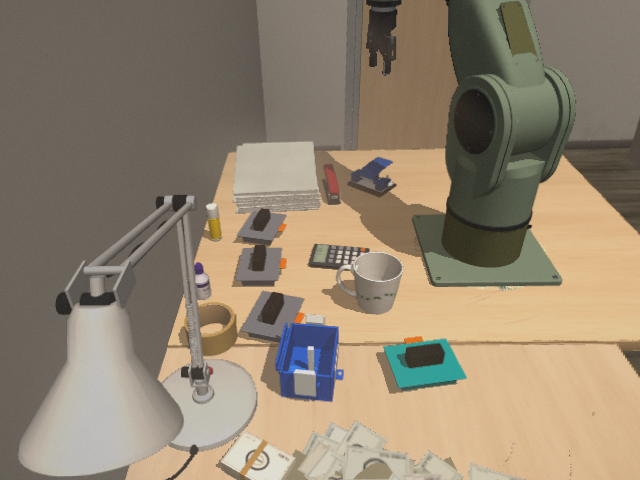

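View pics/wrist0.png

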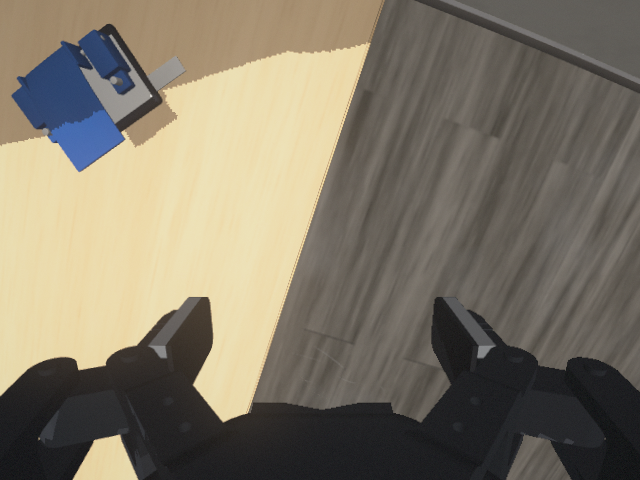

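```bash
cat > h.py <<'E'
import numpy as np, cv2
from workcell import ctrl, imaging
def undist(p,uv):
    uv=np.atleast_2d(np.asarray(uv,float)); K=p["mtx"]
    return cv2.undistortPoints(uv.reshape(-1,1,2),K,np.array([p["k1"],0,0,0,0.]) ).reshape(-1,2)
def rays(p,uv):
    n=undist(p,uv); R=cv2.Rodrigues(np.asarray(p["rvec"]))[0]; t=np.asarray(p["tvec"])
    d=np.c_[n,np.ones(len(n))]@R; return -R.T@t, d
def onplane(p,uv,z):
    c,d=rays(p,uv); s=(z-c[2])/d[:,2]; return c+s[:,None]*d
def cloud(p,D):
    v,u=np.nonzero(D>0); c,d=rays(p,np.c_[u,v]); return u,v,c+D[v,u][:,None]*d
def proj(p,X):
    return cv2.projectPoints(np.atleast_2d(X).astype(float),np.asarray(p["rvec"]),np.asarray(p["tvec"]),p["mtx"],np.array([p["k1"],0,0,0,0.]))[0].reshape(-1,2)
E
python3 - <<'E'
from h import *
im=cv2.imread("pics/top0.png")
c=im[150:350,170:400]; cv2.imwrite("pics/topcrop.png",cv2.resize(c,None,fx=3.4,fy=3,interpolation=cv2.INTER_CUBIC)[:600,:782])
im=cv2.imread("pics/side0.png")
cv2.imwrite("pics/sidecrop.png",cv2.resize(im[200:410,180:460],None,fx=2.8,fy=2.8,interpolation=cv2.INTER_CUBIC))
for n in["top","side"]:
    p=imaging.camera_params(n); print(n,rays(p,[[320,240]]), onplane(p,[[208,247],[308,210],[362,209],[255,222]] if n=="top" else [[310,340],[258,265],[265,225],[275,310]],0.06))
E
```

```text
top (array([0.25741667, 0.02961806, 1.46197066]), array([[ 0.10714006,  0.00775207, -0.99423882]])) [[ 0.38330721  0.34527677  0.06      ]
 [ 0.49019087  0.07498221  0.06      ]
 [ 0.49589655 -0.07236574  0.06      ]
 [ 0.45437448  0.21886445  0.06      ]]
side (array([0.37107711, 0.92539621, 0.6740575 ]), array([[-0.01048565, -0.82045871, -0.5719498 ]])) [[ 0.38150398  0.33578002  0.06      ]
 [ 0.4859736   0.12921951  0.06      ]
 [ 0.48268165 -0.01776928  0.06      ]
 [ 0.44418408  0.26176372  0.06      ]]
```

View pics/topcrop.png

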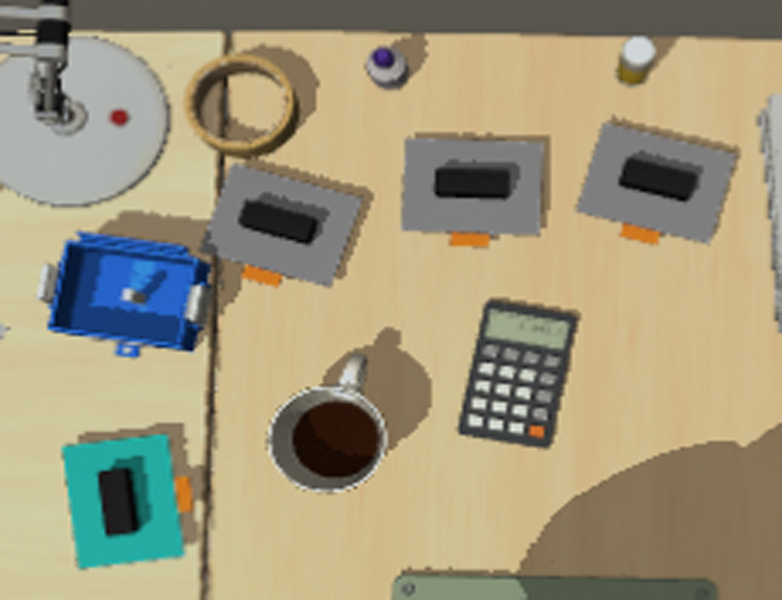

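View pics/sidecrop.png

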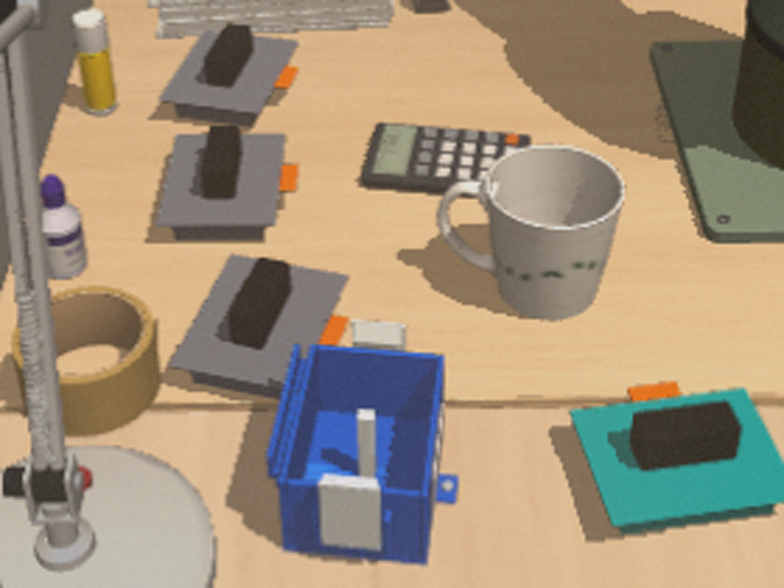

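```bash
cat >> h.py <<'E'
def rect(P):
    P=np.asarray(P,float)[:,:2]
    (c,(w,h),a)=cv2.minAreaRect((P*1000).astype(np.float32))
    # express: a = angle of side w; return long side dir
    if w>h: L,S,ang=w,h,a
    else: L,S,ang=h,w,a+90
    yaw=(ang-90+90)%180-90   # x axis (short) yaw, in -90..90
    return np.array(c),L,S,yaw
def masks(im): # BGR
    hsv=cv2.cvtColor(im,cv2.COLOR_BGR2HSV).astype(int); H,S,V=hsv[...,0],hsv[...,1],hsv[...,2]
    return H,S,V
E
python3 - <<'E'
from h import *
im=cv2.imread("pics/top0.png"); p=imaging.camera_params("top"); D=np.load("pics/top0.npy")
H,S,V=masks(im)
u,v,X=cloud(p,D)
Z=np.zeros(D.shape); XY=np.zeros(D.shape+(3,)); Z[v,u]=X[:,2]; XY[v,u]=X
for (cu,cv_) in [(255,222),(309,211),(362,209),(208,247)]:
    print("depth z at",cu,cv_,np.round(Z[cv_-3:cv_+4:3,cu-12:cu+13:6]*1000))
    if cu==208: m=(H>100)&(H<130)&(S>120)
    else: m=(S<45)&(V<150)
    m=m.astype(np.uint8); 
    w=np.zeros_like(m); w[cv_-30:cv_+31,cu-32:cu+33]=1; m&=w
    n,l,st,ce=cv2.connectedComponentsWithStats(m)
    k=1+np.argmax(st[1:,4]); mm=(l==k)
    cs,_=cv2.findContours(mm.astype(np.uint8),cv2.RETR_EXTERNAL,cv2.CHAIN_APPROX_NONE)
    c=max(cs,key=len).reshape(-1,2)
    print(st[k], rect(onplane(p,c,0.06 if cu==208 else 0.025)))
print("lamp/tape etc");
for uv in [(185,155),(185,185),(242,184),(284,171),(357,168),(267,290),(433,272)]: print(uv, np.round(XY[uv[1],uv[0]],3))
E
```

```text
depth z at 255 222 [[52. 58. 30. 25. 26.]
 [53. 50. 55. 55. 19.]
 [49. 57. 52. 53. 18.]]
[ 229  205   48   41 1254] (array([451.76019287, 231.9519043 ]), 114.79838562011719, 89.98626708984375, -15.567596435546875)
depth z at 309 211 [[27. 52. 56. 49. 20.]
 [23. 56. 54. 55. 27.]
 [31. 51. 54. 50. 25.]]
[ 288  196   42   32 1244] (array([491.8861084 ,  74.46051025]), 113.28043365478516, 86.59390258789062, -1.1337356567382812)
depth z at 362 209 [[23. 52. 49. 48. 26.]
 [25. 56. 53. 54. 53.]
 [23. 41. 51. 48. 27.]]
[ 340  191   46   40 1242] (array([497.72583008, -76.58086395]), 113.57034301757812, 87.13709259033203, -14.3135986328125)
depth z at 208 247 [[10. -1.  4.  8.  3.]
 [ 4. -1. 62.  5. -2.]
 [ 4.  7. 34.  3.  4.]]
[ 184  228   48   41 1365] (array([379.02828979, 346.81448364]), 121.16724395751953, 105.7336654663086, -6.9361572265625)
lamp/tape etc
(185, 155) [0.562 0.342 0.345]
(185, 185) [0.543 0.403 0.112]
(242, 184) [0.571 0.268 0.004]
(284, 171) [0.597 0.143 0.063]
(357, 168) [ 0.601 -0.055  0.094]
(267, 290) [0.271 0.184 0.027]
(433, 272) [ 0.328 -0.269  0.049]
```

Run:
```python
from h import *
from scipy.spatial.transform import Rotation as R
s=ctrl.sense(); T=R.from_quat(s["tool_rot"]).as_matrix(); print(np.round(T,3))
p=imaging.camera_params("wrist"); c,d=rays(p,[[320,240]])
Rc=cv2.Rodrigues(p["rvec"])[0]
print("cam in tool",T.T@(c-s["tcp_pos"]), "cam axes in tool (cols)",np.round(T.T@Rc.T,3))
print(s["time_s"])
```

```text
[[ 0.314 -0.949 -0.   ]
 [-0.949 -0.314  0.001]
 [-0.001  0.    -1.   ]]
cam in tool [-0.00025262 -0.06752333 -0.06867177] cam axes in tool (cols) [[ 1.     0.    -0.   ]
 [-0.     0.964  0.267]
 [ 0.    -0.267  0.964]]
0.15
```

>>> {"fn": "servo_tool", "kwargs": {
  "rows": "0.2 -34.5 -44.8 0 -1.0;0.2 -34.5 -44.8 0 -1.0;0.2 -34.5 -44.8 0 -1.0;0.2 -34.5 -44.8 0 -1.0;0.2 -34.5 -44.8 2.5 -1.0;0.2 -34.5 -44.8 2.5 -1.0;0.2 -34.5 -44.8 5 -1.0;0.2 -34.5 -44.8 5 -1.0;0.2 -34.5 -44.8 5 -1.0;0.2 -34.5 -44.8 5 -1.0",
  "force": 60
}}

```text
time_s: 0.98
tcp_pos: [0.4138, -0.2005, 0.275]
tool_rot: [0.992, -0.125, 0.0, -0.0]
force: [1.7, -1.3, -0.5]
grip_width: 0.601
```

```bash
cat >> h.py <<'E'
from scipy.spatial.transform import Rotation as R
def st():
    s=ctrl.sense(); T=R.from_quat(s["tool_rot"]).as_matrix()
    return s,T,np.degrees(np.arctan2(T[1,0],T[0,0]))
def go(x,y,z,yaw):
    s,T,a=st()
    d=T.T@(np.array([x,y,z])-s["tcp_pos"])
    print("t",round(s["time_s"],2),"pos",np.round(s["tcp_pos"],4),"yaw",round(a,2),"qd",round(np.abs(s["qd"]).max(),3),"F",np.round(s["force"],1),"w",round(s["grip_width"],3))
    print("shift cm",np.round(d*100,2),"roll",round(-np.radians(yaw-a),4))
E
python3 -c "
from h import *
go(.4977,-.0766,.25,-14.3)"
```

```text
t 0.98 pos [ 0.4138 -0.2005  0.275 ] yaw -14.36 qd 1.185 F [ 1.7 -1.3 -0.5] w 0.601
shift cm [  5.05 -14.09   2.5 ] roll -0.001
```

>>> {"fn": "servo_tool", "kwargs": {
  "rows": "0.2 5 -14 2.5 0;0.2 5 -14 2.5 0;0.2 5 -14 2.5 0;0.2 5 -14 2.5 0;0.2 5 -14 2.5 0;0.2 5 -14 2.5 0"
}}

```text
time_s: 1.48
tcp_pos: [0.4966, -0.0779, 0.2498]
tool_rot: [0.992, -0.124, -0.0, -0.0]
force: [-0.7, -0.7, -0.4]
grip_width: 0.6
```

```bash
cat >> h.py <<'E'
def snap(n,name):
    s=ctrl.sense(); p=imaging.camera_params(n); im,d=imaging.get_image(n); im=im[:,:,::-1].copy()
    cv2.imwrite(f"pics/{name}.png",im); np.save(f"pics/{name}.npy",d); np.savez(f"pics/{name}.npz",rvec=p["rvec"],tvec=p["tvec"],mtx=p["mtx"],k1=p["k1"])
    return im,d,p
def load(name):
    return cv2.imread(f"pics/{name}.png"),np.load(f"pics/{name}.npy"),dict(np.load(f"pics/{name}.npz"))
E
python3 -c "
from h import *
snap('wrist','w_c')
go(.4977,-.0766,.25,-14.3)"
```

```text
t 1.53 pos [ 0.4962 -0.0792  0.2501] yaw -14.37 qd 0.033 F [-0.4 -0.2 -0.1] w 0.603
shift cm [ 0.08 -0.29  0.01] roll -0.0011
```

View pics/w_c.png

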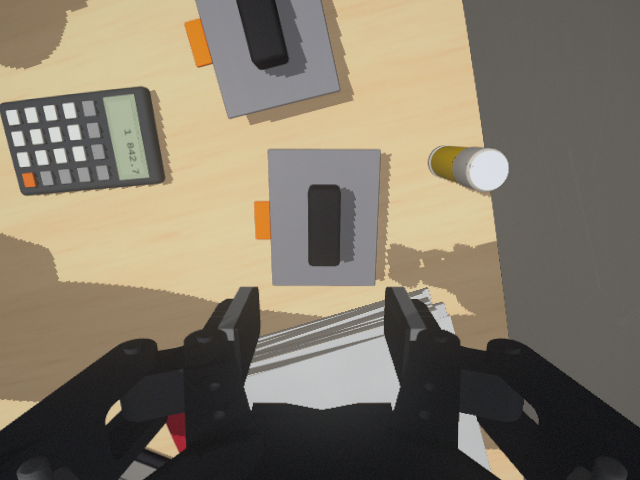

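```bash
cat >> h.py <<'E'
def lid(name,cu,cv_,zp=0.025,r=110):
    im,D,p=load(name); H,S,V=masks(im)
    w=np.zeros(D.shape,bool); w[max(0,cv_-r):cv_+r,max(0,cu-r):cu+r]=1
    m=((S<50)&(V<175)&(V>90)&w).astype(np.uint8)   # plate grey
    n,l,s_,ce=cv2.connectedComponentsWithStats(cv2.morphologyEx(m,cv2.MORPH_OPEN,np.ones((3,3),np.uint8)))
    k=1+np.argmax(s_[1:,4]); c=max(cv2.findContours((l==k).astype(np.uint8),cv2.RETR_EXTERNAL,cv2.CHAIN_APPROX_NONE)[0],key=len).reshape(-1,2)
    hull=cv2.convexHull(c).reshape(-1,2)
    print("plate",s_[k],rect(onplane(p,hull,zp)))
    hm=np.zeros(D.shape,np.uint8); cv2.fillConvexPoly(hm,hull,1)
    b=((V<45)&(hm>0)).astype(np.uint8); b=cv2.morphologyEx(b,cv2.MORPH_OPEN,np.ones((5,5),np.uint8))
    n,l,s2,ce=cv2.connectedComponentsWithStats(b); k=1+np.argmax(s2[1:,4]); c=max(cv2.findContours((l==k).astype(np.uint8),cv2.RETR_EXTERNAL,cv2.CHAIN_APPROX_NONE)[0],key=len).reshape(-1,2)
    print("bar",s2[k],rect(onplane(p,c,zp+.028)))
E
python3 -c "
from h import *
lid('w_c',324,217)
im,D,p=load('w_c'); H,S,V=masks(im); print(V[217,270:385:6],S[217,270:385:6])
print(np.round(D[217,270:385:6],3))"
```

```text
plate [  268   149   113   137 12143] (array([498.49783325, -75.43016815]), 112.75888061523438, 87.2307357788086, -14.368606567382812)Traceback (most recent call last):
  File "<string>", line 3, in <module>
    lid('w_c',324,217)
    ~~~^^^^^^^^^^^^^^^
  File "h.py", line 51, in lid
    n,l,s2,ce=cv2.connectedComponentsWithStats(b); k=1+np.argmax(s2[1:,4]); c=max(cv2.findContours((l==k).astype(np.uint8),cv2.RETR_EXTERNAL,cv2.CHAIN_APPROX_NONE)[0],key=len).reshape(-1,2)
                                                       ~~~~~~~~~^^^^^^^^^^
    return _wrapfunc(a, 'argmax', axis=axis, out=out, **kwds)
    return bound(*args, **kwds)
ValueError: attempt to get argmax of an empty sequence
```

```bash
sed -i 's/V<45/V<75/' h.py; python3 -c "
from h import *
lid('w_c',324,217)
go(.492,.0745,.25,-1.1)"
```

```text
plate [  268   149   113   137 12143] (array([498.49783325, -75.43016815]), 112.75888061523438, 87.2307357788086, -14.368606567382812)
bar [ 308  185   33   81 2580] (array([499.06842041, -73.76093292]), 60.51891326904297, 23.387704849243164, -14.749649047851562)
t 1.53 pos [ 0.4962 -0.0792  0.2501] yaw -14.37 qd 0.033 F [-0.4 -0.2 -0.1] w 0.603
shift cm [ -4.22 -14.79   0.  ] roll -0.2315
```

>>> {"fn": "servo_tool", "kwargs": {
  "rows": "0.2 -4.2 -14.8 0 -0.23;0.2 -4.2 -14.8 0 -0.23;0.2 -4.2 -14.8 0 -0.23;0.2 -4.2 -14.8 0 -0.23;0.2 -4.2 -14.8 0 -0.23;0.2 -4.2 -14.8 0 -0.23"
}}

```text
time_s: 2.03
tcp_pos: [0.4923, 0.0748, 0.2505]
tool_rot: [1.0, -0.01, 0.0, 0.0]
force: [-0.2, -0.7, 0.4]
grip_width: 0.599
```

```bash
python3 -c "
from h import *
snap('wrist','w_b')
lid('w_b',324,217)
go(.452,.232,.25,-15.6)"
```

```text
plate [  265   151   113   136 11956] (array([491.98135376,  76.2297821 ]), 112.1788558959961, 87.21054077148438, -1.0410385131835938)
bar [ 306  187   32   81 2551] (array([492.21881104,  77.73096466]), 60.68485641479492, 23.398792266845703, -1.1268386840820312)
t 2.08 pos [0.4924 0.0735 0.2504] yaw -1.27 qd 0.026 F [ 0.2 -1.8  0.4] w 0.603
shift cm [ -4.39 -15.75   0.03] roll 0.2502
```

>>> {"fn": "servo_tool", "kwargs": {
  "rows": "0.2 -4.4 -15.8 0 0.25;0.2 -4.4 -15.8 0 0.25;0.2 -4.4 -15.8 0 0.25;0.2 -4.4 -15.8 0 0.25;0.2 -4.4 -15.8 0 0.25;0.2 -4.4 -15.8 0 0.25"
}}

```text
time_s: 2.58
tcp_pos: [0.4517, 0.2338, 0.2503]
tool_rot: [0.991, -0.135, 0.0, 0.0]
force: [-0.1, -0.9, -0.7]
grip_width: 0.6
```

```bash
python3 -c "
from h import *
snap('wrist','w_a')
lid('w_a',324,217)
go(.380,.345,.285,-7)"
```

```text
plate [  238   131   150   159 12454] (array([445.9357605 , 243.32817078]), 129.87290954589844, 115.88682556152344, -15.494384765625)
bar [ 309  190   32   80 2497] (array([453.92294312, 234.27069092]), 60.28112030029297, 22.88638687133789, -15.96868896484375)
t 2.63 pos [0.4523 0.2323 0.2503] yaw -15.61 qd 0.032 F [ 0.1 -1.4  0.8] w 0.597
shift cm [-10.    -8.91  -3.48] roll -0.1503
```

View pics/w_a.png

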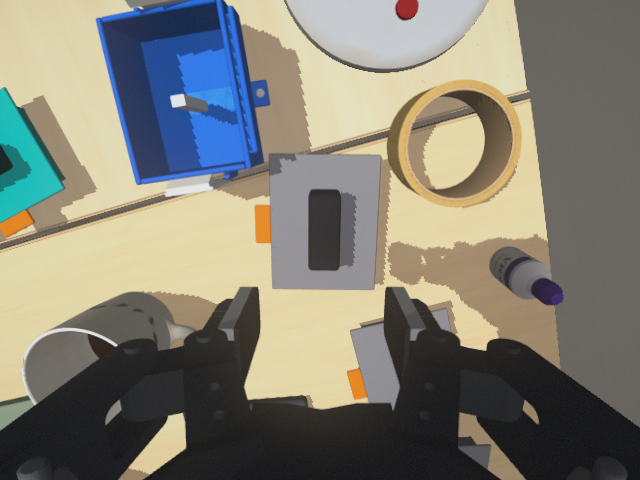

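>>> {"fn": "servo_tool", "kwargs": {
  "rows": "0.2 -10 -9 -3.5 -0.15;0.2 -10 -9 -3.5 -0.15;0.2 -10 -9 -3.5 -0.15;0.2 -10 -9 -3.5 -0.15;0.2 -10 -9 -3.5 -0.15;0.2 -10 -9 -3.5 -0.15"
}}

```text
time_s: 3.13
tcp_pos: [0.3806, 0.3457, 0.2855]
tool_rot: [0.998, -0.061, 0.0, 0.0]
force: [-0.3, -1.5, -0.4]
grip_width: 0.602
```

```bash
python3 -c "
from h import *
snap('wrist','w_t'); snap('side','s_t')
go(.4535,.2327,.25,-15.7)"
```

```text
t 3.23 pos [0.381  0.3451 0.2851] yaw -7.13 qd 0.003 F [-0.2  0.3  0.3] w 0.6
shift cm [ 8.59 10.25  3.53] roll 0.1496
```

View pics/w_t.png

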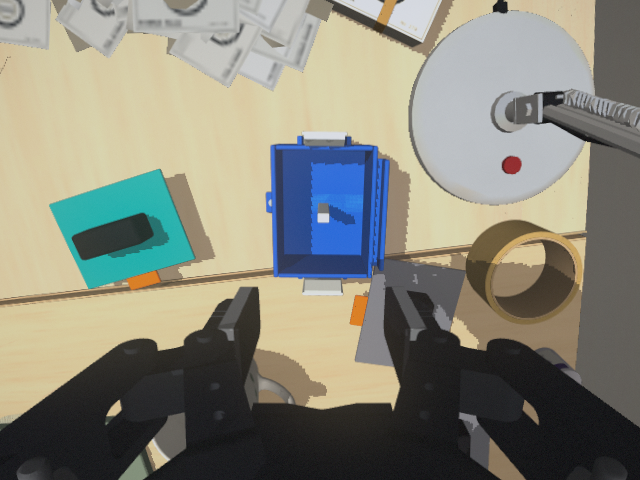

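View pics/s_t.png

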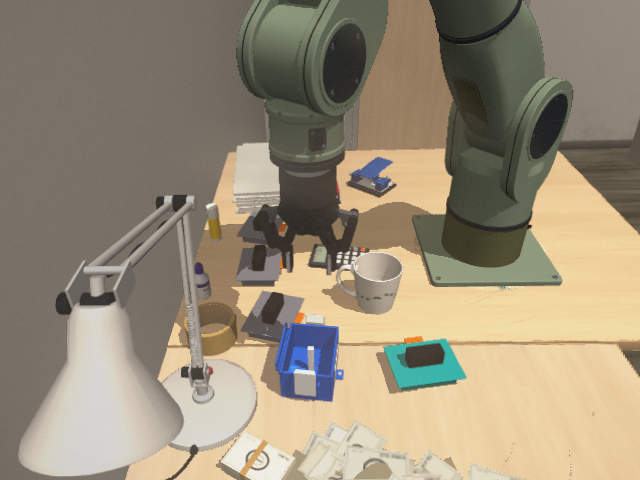

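```bash
python3 -c "
from h import *
im,D,p=load('w_t')
c=im[125:305,255:400]; cv2.imwrite('pics/w_t_z.png',cv2.resize(c,None,fx=4,fy=3.3,interpolation=cv2.INTER_CUBIC)[:600])
H,S,V=masks(im)
for r in (180,230,265): print(r,[(u,V[r,u],H[r,u]) for u in list(range(268,290))]); print([(u,V[r,u]) for u in range(360,392)])
for cc in (300,345): print(cc,[(r,V[r,cc],S[r,cc]) for r in range(128,156)]);print([(r,V[r,cc],S[r,cc]) for r in range(262,300)])
"
```

```text
180 [(268, np.int64(218), np.int64(22)), (269, np.int64(218), np.int64(22)), (270, np.int64(218), np.int64(22)), (271, np.int64(196), np.int64(114)), (272, np.int64(217), np.int64(110)), (273, np.int64(216), np.int64(110)), (274, np.int64(200), np.int64(110)), (275, np.int64(147), np.int64(111)), (276, np.int64(98), np.int64(113)), (277, np.int64(87), np.int64(113)), (278, np.int64(89), np.int64(113)), (279, np.int64(88), np.int64(112)), (280, np.int64(90), np.int64(114)), (281, np.int64(87), np.int64(113)), (282, np.int64(94), np.int64(113)), (283, np.int64(137), np.int64(111)), (284, np.int64(143), np.int64(111)), (285, np.int64(141), np.int64(111)), (286, np.int64(142), np.int64(111)), (287, np.int64(142), np.int64(111)), (288, np.int64(142), np.int64(111)), (289, np.int64(142), np.int64(111))]
[(360, np.int64(218)), (361, np.int64(219)), (362, np.int64(219)), (363, np.int64(218)), (364, np.int64(118)), (365, np.int64(108)), (366, np.int64(110)), (367, np.int64(112)), (368, np.int64(109)), (369, np.int64(111)), (370, np.int64(109)), (371, np.int64(109)), (372, np.int64(197)), (373
[... 7540 characters left out ...]
, np.int64(66)), (281, np.int64(150), np.int64(75)), (282, np.int64(148), np.int64(76)), (283, np.int64(150), np.int64(75)), (284, np.int64(208), np.int64(72)), (285, np.int64(217), np.int64(68)), (286, np.int64(217), np.int64(67)), (287, np.int64(218), np.int64(67)), (288, np.int64(218), np.int64(67)), (289, np.int64(217), np.int64(68)), (290, np.int64(217), np.int64(68)), (291, np.int64(217), np.int64(69)), (292, np.int64(217), np.int64(68)), (293, np.int64(218), np.int64(68)), (294, np.int64(217), np.int64(69)), (295, np.int64(217), np.int64(73)), (296, np.int64(217), np.int64(73)), (297, np.int64(218), np.int64(74)), (298, np.int64(218), np.int64(74)), (299, np.int64(218), np.int64(73))]
```

View pics/w_t_z.png

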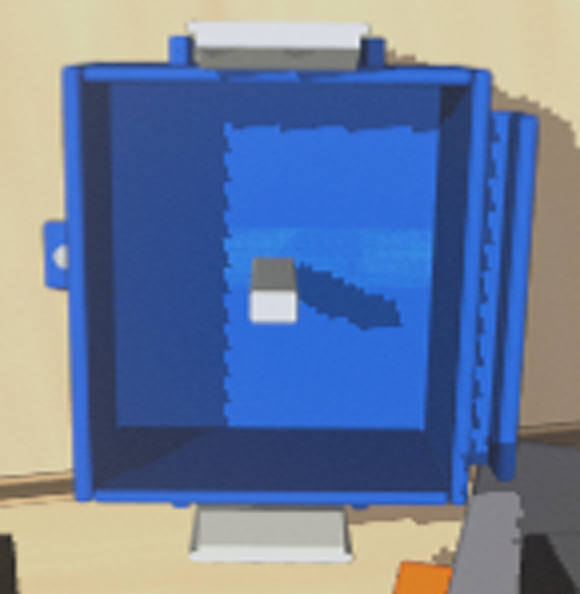

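```bash
python3 -c "
from h import *
im,D,p=load('w_t')
f=lambda a: onplane(p,a,.06)[:,:2]*1000
Li=f([(275.3,180),(276.7,230),(277.7,265)]); Ri=f([(371.6,180),(369.6,230),(367.5,265)])
Lo=f([(270.8,180),(271.8,230),(272.8,265)]); Ro=f([(375.8,180),(373.6,230),(371.2,265)])
Ti=f([(300,148.7),(345,149.4)]); Bi=f([(300,273.2),(345,273.5)]); To=f([(300,144.6),(345,146.0)]); Bo=f([(300,277.8),(345,278.2)])
yaw=np.radians(-7.1); ex=np.array([np.cos(yaw),np.sin(yaw)]); ey=np.array([-np.sin(yaw),np.cos(yaw)])
for n,a in zip('Li Ri Lo Ro'.split(),(Li,Ri,Lo,Ro)): d=a[-1]-a[0]; print(n,np.round(a@ex,1), 'yaw',np.degrees(np.arctan2(d[0],-d[1])))
for n,a in zip('Ti Bi To Bo'.split(),(Ti,Bi,To,Bo)): d=a[-1]-a[0]; print(n,np.round(a@ey,1),'yaw',np.degrees(np.arctan2(d[1],d[0])))
for X,Y in (((Li@ex).mean()/2+(Ri@ex).mean()/2,(Ti@ey).mean()/2+(Bi@ey).mean()/2),((Lo@ex).mean()/2+(Ro@ex).mean()/2,(To@ey).mean()/2+(Bo@ey).mean()/2)): print('c',X*ex+Y*ey)
print('post',onplane(p,[(323,217.5)],.057), (onplane(p,[(323,217.5)],.057)[0,:2]*1000)@ey)
"
```

```text
Li [298.5 298.3 298.2] yaw -7.280056200953295
Ri [374.4 374.2 373.5] yaw -7.7903612482547
Lo [294.9 294.3 294.1] yaw -7.733970103611704
Ro [377.7 377.5 376.6] yaw -7.960189418518871
Ti [449.2 448.8] yaw -7.901582945284865
Bi [347.  346.8] yaw -7.437832326767937
To [452.3 451.3] yaw -8.768416688091143
Bo [342.9 342.6] yaw -7.575513682442123
c [382.80445343 353.360401  ]
c [382.39233721 352.72123992]
post [[0.3823077  0.34979734 0.057     ]] 394.3688711028335
```

>>> {"fn": "servo_tool", "kwargs": {
  "rows": "0.2 8.6 10.2 2 0.15;0.2 8.6 10.2 3.5 0.15;0.2 8.6 10.2 3.5 0.15;0.2 8.6 10.2 5 0.15;0.2 8.6 10.2 8 0.15;0.2 8.6 10.2 12 0.15;0.2 8.6 10.2 15.5 0.15;0.2 8.6 10.2 15.5 0.15;0.2 8.6 10.2 15.5 0.15"
}}

```text
time_s: 3.98
tcp_pos: [0.4527, 0.2341, 0.13]
tool_rot: [0.991, -0.136, -0.001, 0.001]
force: [0.3, 0.4, 1.0]
grip_width: 0.604
```

```bash
python3 -c "
from h import *
snap('wrist','w_a2')
go(.4535,.2327,.101,-15.7)"
```

```text
t 4.03 pos [0.4532 0.2347 0.1315] yaw -15.62 qd 0.039 F [ 0.1 -0.5  0.8] w 0.599
shift cm [0.08 0.18 3.05] roll 0.0015
```

View pics/w_a2.png

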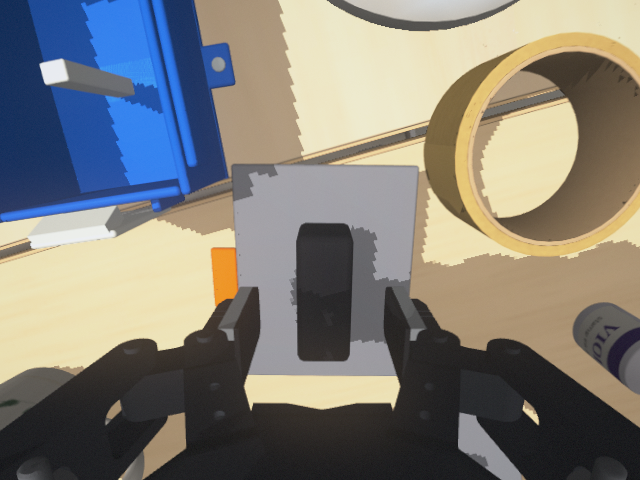

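```bash
python3 -c "
from h import *
im,D,p=load('w_a2'); print(onplane(p,[(324,222),(324,361),(297,291),(352,291)],.053).round(4), onplane(p,[(234,168),(417,166),(400,375),(247,375)],.025).mean(0))"
```

```text
[[0.4628 0.2672 0.053 ]
 [0.4456 0.2055 0.053 ]
 [0.4437 0.2414 0.053 ]
 [0.4662 0.2352 0.053 ]] [0.45341572 0.2324062  0.025     ]
```

>>> {"fn": "servo_tool", "kwargs": {
  "rows": "0.2 0.1 0.2 1.5 0;0.2 0.1 0.2 2.5 0;0.2 0.1 0.2 3.0 0;0.2 0.1 0.2 3.0 0;-0.3 0.1 0.2 3.0 0;-1 0.1 0.2 3.0 0;-1 0.1 0.2 3.0 0;-1 0.1 0.2 3.0 0;-1 0.1 0.2 3.0 0;-1 0.1 0.2 3.0 0"
}}

```text
time_s: 4.87
tcp_pos: [0.4532, 0.2335, 0.1012]
tool_rot: [0.991, -0.135, 0.0, -0.0]
force: [-0.4, -0.4, 10.2]
grip_width: 0.271
```

>>> {"fn": "servo_tool", "kwargs": {
  "rows": "-1 0 0 -2 0;-1 0 0 -5 0;-1 0 0 -8 0;-1 0 0 -11 0;-1 0 0 -11 0",
  "force": 80
}}

```text
time_s: 5.28
tcp_pos: [0.4541, 0.2339, 0.2154]
tool_rot: [0.991, -0.135, 0.003, -0.002]
force: [0.1, 0.4, 0.3]
grip_width: 0.264
```

```bash
python3 -c "
from h import *
go(.3825,.354,.20,-7.6)"
```

```text
t 5.28 pos [0.4541 0.2339 0.2154] yaw -15.54 qd 0.118 F [0.1 0.4 0.3] w 0.264
shift cm [-10.13  -9.65   1.54] roll -0.1386
```

>>> {"fn": "servo_tool", "kwargs": {
  "rows": "-1 -10.1 -9.6 0 -0.14;-1 -10.1 -9.6 0 -0.14;-1 -10.1 -9.6 0 -0.14;-1 -10.1 -9.6 0 -0.14;-1 -10.1 -9.6 0.5 -0.14;-1 -10.1 -9.6 1 -0.14;-1 -10.1 -9.6 1 -0.14;-1 -10.1 -9.6 1 -0.14"
}}

```text
time_s: 5.95
tcp_pos: [0.382, 0.3519, 0.2002]
tool_rot: [0.998, -0.066, -0.0, 0.0]
force: [0.2, -0.6, 0.3]
grip_width: 0.262
```

```bash
python3 -c "
from h import *
snap('wrist','w_ta'); snap('side','s_ta')
go(.3825,.354,.18,-7.6)"
```

```text
t 6.05 pos [0.382  0.3521 0.2004] yaw -7.59 qd 0.005 F [ 0.7 -0.4 -1.2] w 0.259
shift cm [ 0.03 -0.19  2.04] roll 0.0002
```

View pics/w_ta.png

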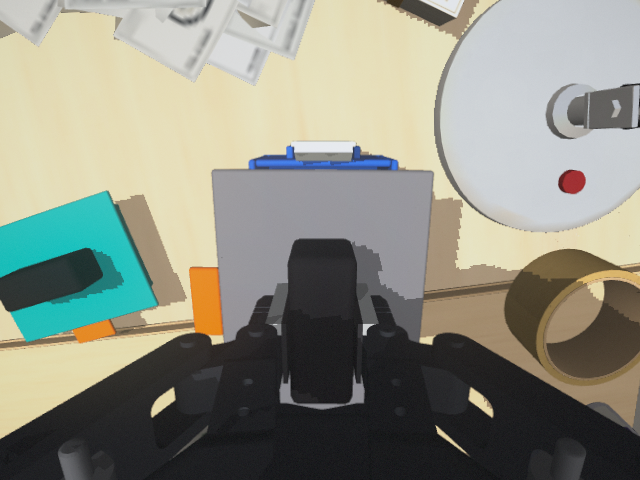

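View pics/s_ta.png

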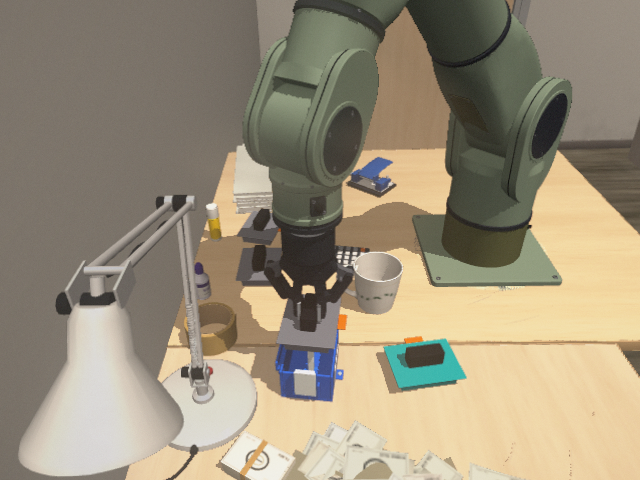

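```bash
python3 -c "
from h import *
im,D,p=load('w_ta')
yaw=np.radians(-7.6); ex=np.array([np.cos(yaw),np.sin(yaw)]); ey=np.array([-np.sin(yaw),np.cos(yaw)])
t=np.array([.3826,.353])
for uv,z in (((213,171),.1242),((433,171.5),.1242),((323,171),.1242),((222,300),.1242),((427,300),.1242),((249.5,160),.06),((397.5,160),.06)):
  P=onplane(p,[uv],z)[0,:2]-t; print(uv,np.round([P@ex*1000,P@ey*1000],1))
"
```

```text
(213, 171) [-42.5  54. ]
(433, 171.5) [42.6 53.9]
(323, 171) [ 0.  53.9]
(222, 300) [-42.9  -0.2]
(427, 300) [44.3 -0.1]
(249.5, 160) [-40.5  54.4]
(397.5, 160) [41.4 54.4]
```

>>> {"fn": "servo_tool", "kwargs": {
  "rows": "-1 0 -0.3 1.0 0;-1 0 -0.3 2.0 0;-1 0 -0.3 2.7 0;-1 0 -0.3 3.2 0;-1 0 -0.3 3.6 0;-1 0 -0.3 3.9 0;-1 0 -0.3 4.1 0;-1 0 -0.3 4.1 0"
}}

```text
time_s: 6.72
tcp_pos: [0.3818, 0.3558, 0.159]
tool_rot: [0.998, -0.065, -0.0, 0.0]
force: [1.3, 0.3, -0.6]
grip_width: 0.267
```

```bash
python3 -c "
from h import *
go(.3825,.355,.154,-7.6)"
```

```text
t 6.72 pos [0.3818 0.3558 0.159 ] yaw -7.51 qd 0.01 F [ 1.3  0.3 -0.6] w 0.267
shift cm [0.08 0.07 0.5 ] roll 0.0016
```

>>> {"fn": "servo_tool", "kwargs": {
  "rows": "-1 0.0 0 0.2 0;-1 0.0 0 0.4 0;-1 0.0 0 0.5 0;-1 0 0 0.5 0"
}}

```text
time_s: 7.05
tcp_pos: [0.3821, 0.3562, 0.1562]
tool_rot: [0.998, -0.065, 0.001, -0.001]
force: [-5.6, -4.3, 41.8]
grip_width: 0.265
```

```bash
python3 -c "
from h import *
go(.3825,.355,.154,-7.6)"
```

```text
t 7.05 pos [0.3821 0.3562 0.1562] yaw -7.51 qd 0.002 F [-5.6 -4.3 41.8] w 0.265
shift cm [0.06 0.12 0.22] roll 0.0016
```

>>> {"fn": "servo_tool", "kwargs": {
  "rows": "-1 0 0 -0.15 0;-1 0 0.1 -0.15 0;-1 0 0.2 -0.15 0;-1 0 0.3 -0.15 0;-1 0 0.4 -0.15 0;-1 0 0.4 -0.15 0"
}}

```text
time_s: 7.55
tcp_pos: [0.3819, 0.3532, 0.157]
tool_rot: [0.998, -0.065, 0.001, -0.002]
force: [0.6, 4.6, 15.4]
grip_width: 0.261
```

```bash
python3 -c "
from h import *
snap('side','s_ta2'); snap('wrist','w_ta2')
go(.3825,.355,.154,-7.6)
im=cv2.imread('pics/s_ta2.png'); cv2.imwrite('pics/s_ta2z.png',cv2.resize(im[250:420,230:390],None,fx=3.5,fy=3.5,interpolation=cv2.INTER_CUBIC))"
```

```text
t 7.65 pos [0.3819 0.3531 0.1569] yaw -7.49 qd 0.002 F [ 0.4  4.  14.6] w 0.265
shift cm [ 0.03 -0.19  0.29] roll 0.002
```

View pics/s_ta2z.png

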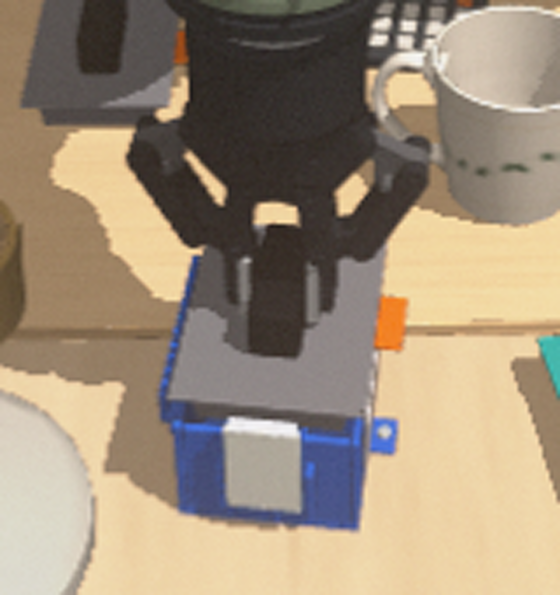

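View pics/w_ta2.png

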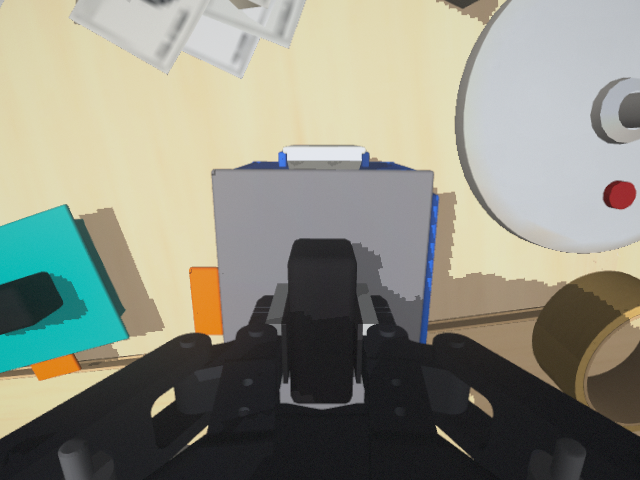

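>>> {"fn": "servo_tool", "kwargs": {
  "rows": "-1 0 0 -2 0;-1 0 0 -4.5 0;-1 0 0 -5.5 0;-1 0 0 -5.5 0"
}}

```text
time_s: 7.98
tcp_pos: [0.3818, 0.3523, 0.213]
tool_rot: [0.998, -0.066, 0.001, -0.001]
force: [0.1, 0.2, -0.9]
grip_width: 0.266
```

```bash
python3 -c "
from h import *
go(.4535,.2335,.104,-15.7)"
```

```text
t 7.98 pos [0.3818 0.3523 0.213 ] yaw -7.51 qd 0.057 F [ 0.1  0.2 -0.9] w 0.266
shift cm [ 8.64 10.88 10.88] roll 0.1429
```

>>> {"fn": "servo_tool", "kwargs": {
  "rows": "-1 8.6 10.9 0 0.14;-1 8.6 10.9 0 0.14;-1 8.6 10.9 0 0.14;-1 8.6 10.9 2 0.14;-1 8.6 10.9 5 0.14;-1 8.6 10.9 8 0.14;-1 8.6 10.9 9.8 0.14;-1 8.6 10.9 10.6 0.14;-1 8.6 10.9 10.9 0.14;-1 8.6 10.9 10.9 0.14"
}}

```text
time_s: 8.82
tcp_pos: [0.452, 0.2325, 0.1018]
tool_rot: [0.991, -0.135, -0.0, 0.0]
force: [-0.1, 0.4, 0.1]
grip_width: 0.266
```

```bash
python3 -c "
from h import *
go(.4535,.2335,.103,-15.7)"
```

```text
t 8.82 pos [0.452  0.2325 0.1018] yaw -15.52 qd 0.013 F [-0.1  0.4  0.1] w 0.266
shift cm [ 0.12 -0.14 -0.12] roll 0.0031
```

>>> {"fn": "servo_tool", "kwargs": {
  "rows": "-1 0 0 0.1 0;-1 0 0 0.1 0;-0.2 0 0 0.1 0;0.2 0 0 0.1 0;0.2 0 0 0.0 0;0.2 0 0 -1 0;0.2 0 0 -3.5 0;0.2 0 0 -7 0;0.2 0 0 -11 0;0.2 0 0 -11 0"
}}

```text
time_s: 9.65
tcp_pos: [0.4536, 0.2332, 0.2183]
tool_rot: [0.991, -0.135, 0.003, -0.002]
force: [0.7, 0.4, 0.9]
grip_width: 0.601
```

```bash
python3 -c "
from h import *
snap('wrist','w_a3')
go(.492,.0765,.13,-1.1)"
```

```text
t 9.7 pos [0.4532 0.2329 0.2156] yaw -15.54 qd 0.079 F [ 0.8  0.6 -0.2] w 0.602
shift cm [ 7.9  14.07  8.53] roll -0.2521
```

View pics/w_a3.png

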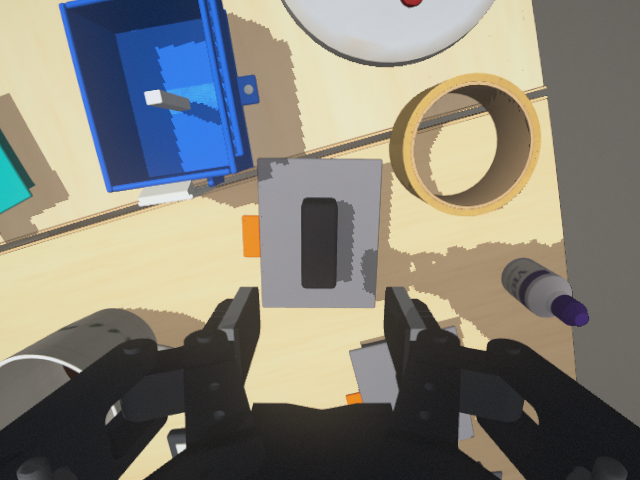

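>>> {"fn": "servo_tool", "kwargs": {
  "rows": "0.2 7.9 14.1 0 -0.25;0.2 7.9 14.1 0 -0.25;0.2 7.9 14.1 0 -0.25;0.2 7.9 14.1 1 -0.25;0.2 7.9 14.1 4 -0.25;0.2 7.9 14.1 7 -0.25;0.2 7.9 14.1 8.4 -0.25;0.2 7.9 14.1 8.4 -0.25;0.2 7.9 14.1 8.4 -0.25"
}}

```text
time_s: 10.45
tcp_pos: [0.4904, 0.0756, 0.1278]
tool_rot: [1.0, -0.01, -0.001, 0.0]
force: [0.1, -0.3, 0.6]
grip_width: 0.598
```

```bash
python3 -c "
from h import *
go(.492,.0762,.102,-1.1)"
```

```text
t 10.45 pos [0.4904 0.0756 0.1278] yaw -1.19 qd 0.037 F [ 0.1 -0.3  0.6] w 0.598
shift cm [ 0.16 -0.06  2.58] roll -0.0015
```

>>> {"fn": "servo_tool", "kwargs": {
  "rows": "0.2 0.1 -0.1 1.5 0;0.2 0.1 -0.1 2.3 0;0.2 0.1 -0.1 2.6 0;0.2 0.1 -0.1 2.6 0;-0.3 0.1 -0.1 2.6 0;-1 0.1 -0.1 2.6 0;-1 0.1 -0.1 2.6 0;-1 0.1 -0.1 2.6 0;-1 0.1 -0.1 2.6 0;-1 0.1 -0.1 2.6 0"
}}

```text
time_s: 11.28
tcp_pos: [0.4918, 0.0766, 0.1027]
tool_rot: [1.0, -0.011, 0.0, -0.0]
force: [-2.2, 0.4, 10.5]
grip_width: 0.269
```

```bash
python3 -c "
from h import *
go(.492,.0762,.22,-1.1)"
```

```text
t 11.28 pos [0.4918 0.0766 0.1027] yaw -1.21 qd 0.002 F [-2.2  0.4 10.5] w 0.269
shift cm [  0.03   0.03 -11.73] roll -0.0018
```

>>> {"fn": "servo_tool", "kwargs": {
  "rows": "-1 0 0 -2 0;-1 0 0 -5 0;-1 0 0 -8 0;-1 0 0 -11.5 0;-1 0 0 -11.5 0"
}}

```text
time_s: 11.7
tcp_pos: [0.4929, 0.0767, 0.2223]
tool_rot: [1.0, -0.011, 0.003, -0.001]
force: [-0.1, -0.1, -0.2]
grip_width: 0.269
```

```bash
python3 -c "
from h import *
go(.3825,.354,.2,-7.6)"
```

```text
t 11.7 pos [0.4929 0.0767 0.2223] yaw -1.23 qd 0.139 F [-0.1 -0.1 -0.2] w 0.269
shift cm [-11.65 -27.48   2.19] roll 0.1113
```

>>> {"fn": "servo_tool", "kwargs": {
  "rows": "-1 -11.6 -27.5 0 0.11;-1 -11.6 -27.5 0 0.11;-1 -11.6 -27.5 0 0.11;-1 -11.6 -27.5 0 0.11;-1 -11.6 -27.5 0 0.11;-1 -11.6 -27.5 0 0.11;-1 -11.6 -27.5 1 0.11;-1 -11.6 -27.5 2 0.11;-1 -11.6 -27.5 2 0.11;-1 -11.6 -27.5 2 0.11"
}}

```text
time_s: 12.53
tcp_pos: [0.3813, 0.3538, 0.1968]
tool_rot: [0.998, -0.065, -0.0, 0.0]
force: [0.3, -0.9, -0.3]
grip_width: 0.265
```

```bash
python3 -c "
from h import *
snap('wrist','w_tb')
go(.3825,.354,.16,-7.6)"
```

```text
t 12.58 pos [0.3819 0.3532 0.1972] yaw -7.55 qd 0.023 F [ 0.1 -0.7 -1.4] w 0.264
shift cm [ 0.04 -0.09  3.72] roll 0.0009
```

View pics/w_tb.png

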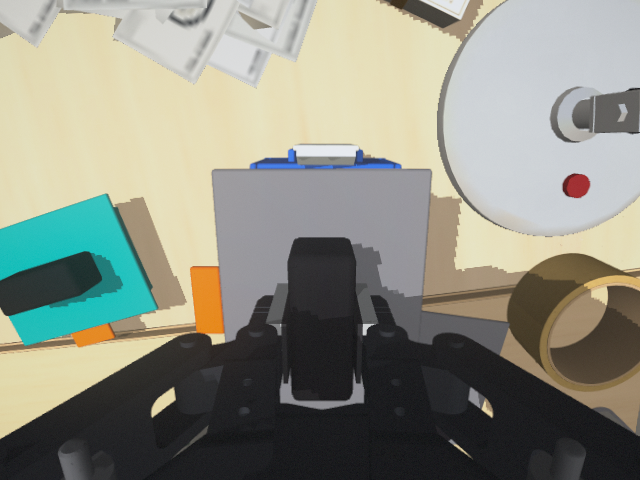

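```bash
cat >> h.py <<'E'
def chk(name,pts,zp,t=(.3826,.3533)):
    im,D,p=load(name)
    yaw=np.radians(-7.6); ex=np.array([np.cos(yaw),np.sin(yaw)]); ey=np.array([-np.sin(yaw),np.cos(yaw)])
    for uv in pts:
        P=onplane(p,[uv],zp)[0,:2]-np.array(t); print(uv,np.round([P@ex*1000,P@ey*1000],1))
E
python3 -c "
from h import *
chk('w_tb',[(212.5,169.5),(431.5,169.5)],.1195); chk('w_tb',[(250.5,162),(400.5,162)],.06)"
```

```text
(212.5, 169.5) [-44.1  55.9]
(431.5, 169.5) [41.2 56.1]
(250.5, 162) [-40.4  54.9]
(400.5, 162) [41.3 55.2]
```

>>> {"fn": "servo_tool", "kwargs": {
  "rows": "-1 0.1 -0.1 1.0 0;-1 0.1 -0.1 2.0 0;-1 0.1 -0.1 2.8 0;-1 0.1 -0.1 3.3 0;-1 0.1 -0.1 3.6 0;-1 0.1 -0.1 3.8 0;-1 0.1 -0.1 3.95 0;-1 0.1 -0.1 3.95 0"
}}

```text
time_s: 13.25
tcp_pos: [0.3827, 0.3547, 0.158]
tool_rot: [0.998, -0.066, 0.0, -0.0]
force: [-2.8, -2.7, 15.6]
grip_width: 0.265
```

```bash
python3 -c "
from h import *
go(.3825,.354,.15,-7.6)"
```

```text
t 13.25 pos [0.3827 0.3547 0.158 ] yaw -7.51 qd 0.004 F [-2.8 -2.7 15.6] w 0.265
shift cm [-0.01  0.08  0.8 ] roll 0.0015
```

>>> {"fn": "servo_tool", "kwargs": {
  "rows": "-1 0 0.1 0 0;-1 0 0.2 0 0;-1 0 0.3 0 0;-1 0 0.2 0 0;-1 0 0 0 0;-1 0 -0.15 0 0;-1 0 -0.25 0 0;-1 0 -0.25 0 0"
}}

```text
time_s: 13.92
tcp_pos: [0.3833, 0.3569, 0.158]
tool_rot: [0.998, -0.066, 0.0, 0.0]
force: [0.1, -3.8, 12.1]
grip_width: 0.266
```

```bash
python3 -c "
from h import *
snap('side','s_tb')
go(.3825,.354,.15,-7.6)
im=cv2.imread('pics/s_tb.png'); cv2.imwrite('pics/s_tbz.png',cv2.resize(im[250:420,230:390],None,fx=3.5,fy=3.5,interpolation=cv2.INTER_CUBIC))"
```

```text
t 13.97 pos [0.3833 0.357  0.158 ] yaw -7.53 qd 0.005 F [-0.3 -3.2 11.5] w 0.266
shift cm [-0.04  0.3   0.8 ] roll 0.0012
```

View pics/s_tbz.png

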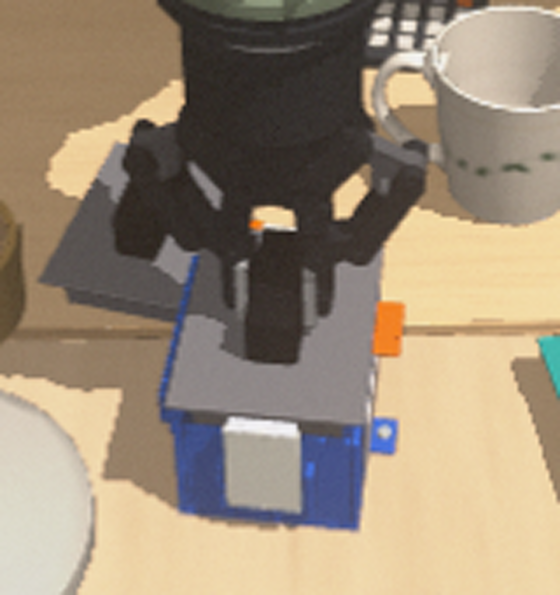

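>>> {"fn": "servo_tool", "kwargs": {
  "rows": "-1 0 0 -2 0;-1 0 0 -4.5 0;-1 0 0 -6 0;-1 0 0 -6 0"
}}

```text
time_s: 14.3
tcp_pos: [0.3836, 0.3578, 0.2201]
tool_rot: [0.998, -0.066, 0.001, -0.002]
force: [-0.1, 0.7, -1.9]
grip_width: 0.268
```

```bash
python3 -c "
from h import *
go(.492,.0766,.2,-1.1)"
```

```text
t 14.3 pos [0.3836 0.3578 0.2201] yaw -7.52 qd 0.073 F [-0.1  0.7 -1.9] w 0.268
shift cm [14.42 26.46  1.95] roll -0.1121
```

>>> {"fn": "servo_tool", "kwargs": {
  "rows": "-1 14.4 26.5 0 -0.11;-1 14.4 26.5 0 -0.11;-1 14.4 26.5 0 -0.11;-1 14.4 26.5 0 -0.11;-1 14.4 26.5 0 -0.11;-1 14.4 26.5 0 -0.11;-1 14.4 26.5 1 -0.11;-1 14.4 26.5 3 -0.11;-1 14.4 26.5 6 -0.11;-1 14.4 26.5 8 -0.11"
}}

```text
time_s: 15.13
tcp_pos: [0.4909, 0.0744, 0.135]
tool_rot: [1.0, -0.012, -0.001, -0.0]
force: [0.5, 0.8, -1.0]
grip_width: 0.263
```

```bash
python3 -c "
from h import *
go(.492,.0766,.104,-1.1)"
```

```text
t 15.13 pos [0.4909 0.0744 0.135 ] yaw -1.33 qd 0.565 F [ 0.5  0.8 -1. ] w 0.263
shift cm [ 0.11 -0.22  3.1 ] roll -0.004
```

>>> {"fn": "servo_tool", "kwargs": {
  "rows": "-1 0 0 1.2 0;-1 0 0 2.0 0;-1 0 0 2.3 0;-1 0 0 2.4 0;-1 0 0 2.4 0"
}}

```text
time_s: 15.55
tcp_pos: [0.4913, 0.0758, 0.1136]
tool_rot: [1.0, -0.01, 0.0, -0.0]
force: [-0.6, -0.3, -0.5]
grip_width: 0.263
```

```bash
python3 -c "
from h import *
go(.492,.0766,.103,-1.1)"
```

```text
t 15.55 pos [0.4913 0.0758 0.1136] yaw -1.2 qd 0.012 F [-0.6 -0.3 -0.5] w 0.263
shift cm [ 0.07 -0.08  1.06] roll -0.0018
```

>>> {"fn": "servo_tool", "kwargs": {
  "rows": "-1 0 0 0.6 0;-1 0 0 0.9 0;-1 0 0 1.05 0;-1 0 0 1.05 0;-0.2 0 0 1.05 0;0.2 0 0 1.0 0;0.2 0 0 0.9 0;0.2 0 0 -1 0;0.2 0 0 -4 0;0.2 0 0 -8 0"
}}

```text
time_s: 16.38
tcp_pos: [0.4903, 0.0757, 0.1931]
tool_rot: [1.0, -0.01, -0.002, 0.0]
force: [-0.3, -1.1, 0.2]
grip_width: 0.6
```

```bash
python3 -c "
from h import *
snap('wrist','w_b3')
go(.4985,-.0754,.13,-14.4)"
```

```text
t 16.43 pos [0.4921 0.076  0.2005] yaw -1.2 qd 0.192 F [ 3.9  1.  12.3] w 0.599
shift cm [ 0.92 15.13  7.04] roll 0.2304
```

View pics/w_b3.png

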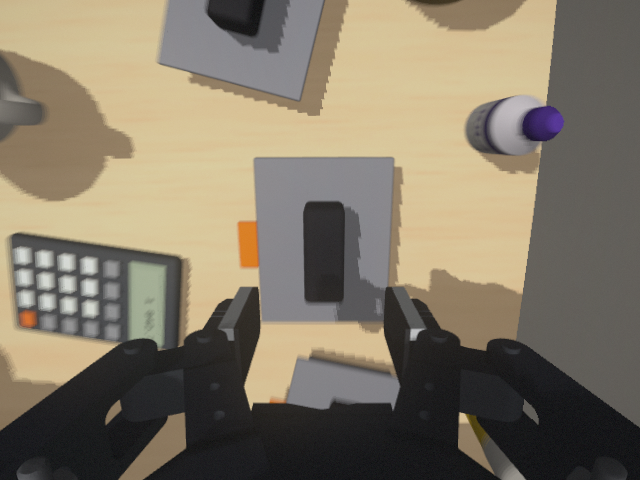

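>>> {"fn": "servo_tool", "kwargs": {
  "rows": "0.2 0.9 15.1 0 0.23;0.2 0.9 15.1 0 0.23;0.2 0.9 15.1 0 0.23;0.2 0.9 15.1 1 0.23;0.2 0.9 15.1 4 0.23;0.2 0.9 15.1 6 0.23;0.2 0.9 15.1 7 0.23;0.2 0.9 15.1 7 0.23;0.2 0.9 15.1 7 0.23"
}}

```text
time_s: 17.18
tcp_pos: [0.4971, -0.0751, 0.1237]
tool_rot: [0.992, -0.125, -0.0, -0.0]
force: [0.1, -0.2, 0.7]
grip_width: 0.599
```

```bash
python3 -c "
from h import *
go(.4985,-.0754,.102,-14.4)"
```

```text
t 17.18 pos [ 0.4971 -0.0751  0.1237] yaw -14.35 qd 0.025 F [ 0.1 -0.2  0.7] w 0.599
shift cm [ 0.15 -0.01  2.17] roll 0.001
```

>>> {"fn": "servo_tool", "kwargs": {
  "rows": "0.2 0.1 0 1.2 0;0.2 0.1 0 1.9 0;0.2 0.1 0 2.2 0;0.2 0.1 0 2.2 0;-0.3 0.1 0 2.2 0;-1 0.1 0 2.2 0;-1 0.1 0 2.2 0;-1 0.1 0 2.2 0;-1 0.1 0 2.2 0;-1 0.1 0 2.2 0"
}}

```text
time_s: 18.02
tcp_pos: [0.4981, -0.0757, 0.1019]
tool_rot: [0.992, -0.125, 0.0, -0.0]
force: [-0.9, 0.5, 8.0]
grip_width: 0.264
```

```bash
python3 -c "
from h import *
go(.4985,-.0754,.22,-14.4)"
```

```text
t 18.02 pos [ 0.4981 -0.0757  0.1019] yaw -14.39 qd 0.003 F [-0.9  0.5  8. ] w 0.264
shift cm [  0.04  -0.04 -11.81] roll 0.0002
```

>>> {"fn": "servo_tool", "kwargs": {
  "rows": "-1 0 0 -2 0;-1 0 0 -5 0;-1 0 0 -8 0;-1 0 0 -11.5 0;-1 0 0 -11.5 0"
}}

```text
time_s: 18.43
tcp_pos: [0.4992, -0.0758, 0.2216]
tool_rot: [0.992, -0.125, 0.003, -0.0]
force: [0.6, -0.7, -0.8]
grip_width: 0.262
```

```bash
python3 -c "
from h import *
go(.3825,.354,.2,-7.6)"
```

```text
t 18.43 pos [ 0.4992 -0.0758  0.2216] yaw -14.4 qd 0.137 F [ 0.6 -0.7 -0.8] w 0.262
shift cm [-22.01 -38.73   2.06] roll -0.1187
```

>>> {"fn": "servo_tool", "kwargs": {
  "rows": "-1 -22 -38.7 0 -0.12;-1 -22 -38.7 0 -0.12;-1 -22 -38.7 0 -0.12;-1 -22 -38.7 0 -0.12;-1 -22 -38.7 0 -0.12;-1 -22 -38.7 0 -0.12;-1 -22 -38.7 0 -0.12;-1 -22 -38.7 0 -0.12;-1 -22 -38.7 0 -0.12;-1 -22 -38.7 0 -0.12"
}}

```text
time_s: 19.27
tcp_pos: [0.3874, 0.3283, 0.2166]
tool_rot: [0.998, -0.065, 0.0, -0.0]
force: [0.1, -0.8, -1.5]
grip_width: 0.262
```

```bash
python3 -c "
from h import *
go(.3825,.354,.2,-7.6)"
```

```text
t 19.27 pos [0.3874 0.3283 0.2166] yaw -7.49 qd 0.956 F [ 0.1 -0.8 -1.5] w 0.262
shift cm [-0.82 -2.49  1.66] roll 0.0019
```

>>> {"fn": "servo_tool", "kwargs": {
  "rows": "-1 0 0 0.5 0;-1 0 0 1.5 0;-1 0 0 1.6 0;-1 0 0 1.6 0"
}}

```text
time_s: 19.6
tcp_pos: [0.3884, 0.326, 0.2002]
tool_rot: [0.998, -0.066, -0.0, 0.0]
force: [-0.0, -0.2, -0.7]
grip_width: 0.263
```

```bash
python3 -c "
from h import *
go(.3825,.354,.2,-7.6)"
```

```text
t 19.6 pos [0.3884 0.326  0.2002] yaw -7.52 qd 0.016 F [-0.  -0.2 -0.7] w 0.263
shift cm [-0.95 -2.7   0.02] roll 0.0014
```

>>> {"fn": "servo_tool", "kwargs": {
  "rows": "-1 -0.9 -2.7 0 0;-1 -0.9 -2.7 0 0;-1 -0.9 -2.7 0 0;-1 -0.9 -2.7 0 0"
}}

```text
time_s: 19.93
tcp_pos: [0.3834, 0.3537, 0.2007]
tool_rot: [0.998, -0.066, 0.0, -0.0]
force: [1.0, -0.1, -2.2]
grip_width: 0.262
```

```bash
python3 -c "
from h import *
snap('wrist','w_tc')
go(.3825,.354,.15,-7.6)"
```

```text
t 19.98 pos [0.3834 0.3535 0.2007] yaw -7.57 qd 0.002 F [ 0.1 -0.2 -1.3] w 0.264
shift cm [-0.1  -0.04  5.07] roll 0.0006
```

View pics/w_tc.png

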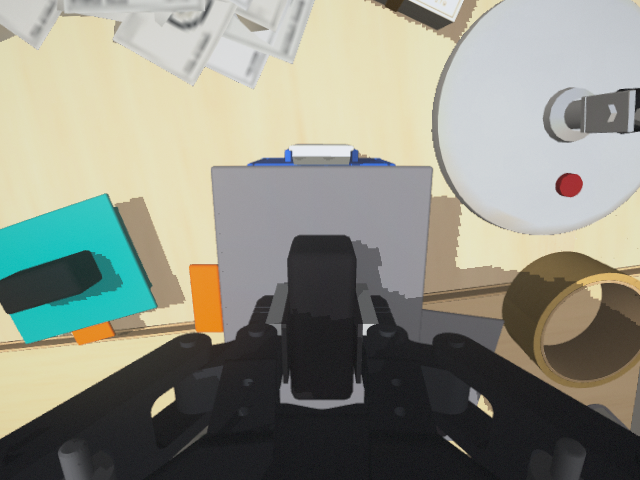

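```bash
python3 -c "
from h import *
chk('w_tc',[(211.5,167),(433,167)],.1238); chk('w_tc',[(247,162),(397,162)],.06)"
```

```text
(211.5, 167) [-42.2  57.2]
(433, 167) [43.9 57.3]
(247, 162) [-40.9  55. ]
(397, 162) [42.4 55.1]
```

>>> {"fn": "servo_tool", "kwargs": {
  "rows": "-1 -0.05 0 1.0 0;-1 -0.05 0 2.0 0;-1 -0.05 0 3.0 0;-1 -0.05 0 3.5 0;-1 -0.05 0 3.9 0;-1 -0.05 0 4.2 0;-1 -0.05 0 4.4 0;-1 -0.05 0 4.4 0"
}}

```text
time_s: 20.65
tcp_pos: [0.3825, 0.3543, 0.1561]
tool_rot: [0.998, -0.065, -0.0, 0.0]
force: [-0.3, 0.7, -0.7]
grip_width: 0.26
```

```bash
python3 -c "
from h import *
go(.3825,.354,.15,-7.6)"
```

```text
t 20.65 pos [0.3825 0.3543 0.1561] yaw -7.51 qd 0.011 F [-0.3  0.7 -0.7] w 0.26
shift cm [0.   0.03 0.61] roll 0.0017
```

>>> {"fn": "servo_tool", "kwargs": {
  "rows": "-1 0 0 0.2 0;-1 0 0 0.4 0;-1 0 0 0.5 0;-1 0 0 0.5 0"
}}

```text
time_s: 20.98
tcp_pos: [0.3825, 0.3542, 0.1512]
tool_rot: [0.998, -0.066, -0.0, 0.0]
force: [-0.4, -1.8, -0.5]
grip_width: 0.264
```

```bash
python3 -c "
from h import *
go(.3825,.354,.15,-7.6)"
```

```text
t 20.98 pos [0.3825 0.3542 0.1512] yaw -7.51 qd 0.007 F [-0.4 -1.8 -0.5] w 0.264
shift cm [0.   0.02 0.12] roll 0.0015
```

Past the post, 1 mm above the clips with no force. Release here and back off.

>>> {"fn": "servo_tool", "kwargs": {
  "rows": "-1 0 0 0.05 0;-1 0 0 0.05 0;-0.2 0 0 0.05 0;0.2 0 0 0.0 0;0.2 0 0 0 0;0.2 0 0 -1 0;0.2 0 0 -3 0;0.2 0 0 -6 0;0.2 0 0 -6 0;0.2 0 0 -6 0"
}}

```text
time_s: 21.82
tcp_pos: [0.3829, 0.3547, 0.2131]
tool_rot: [0.998, -0.066, 0.001, -0.001]
force: [0.1, 0.5, -0.6]
grip_width: 0.6
```

```bash
python3 -c "
from h import *
snap('wrist','w_td'); snap('side','s_td')
im=cv2.imread('pics/s_td.png'); cv2.imwrite('pics/s_tdz.png',cv2.resize(im[250:420,230:390],None,fx=3.5,fy=3.5,interpolation=cv2.INTER_CUBIC))
go(.3825,.354,.18,-7.6)"
```

```text
t 21.92 pos [0.3825 0.3543 0.2114] yaw -7.5 qd 0.017 F [ 0.  -0.  -0.9] w 0.597
shift cm [0.01 0.03 3.14] roll 0.0017
```

View pics/w_td.png

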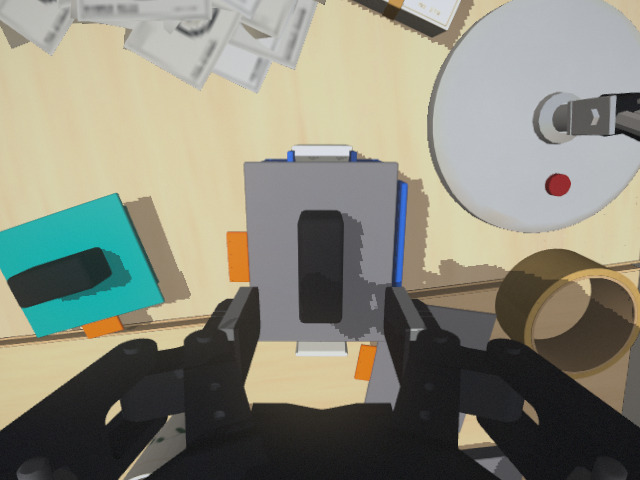

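View pics/s_tdz.png

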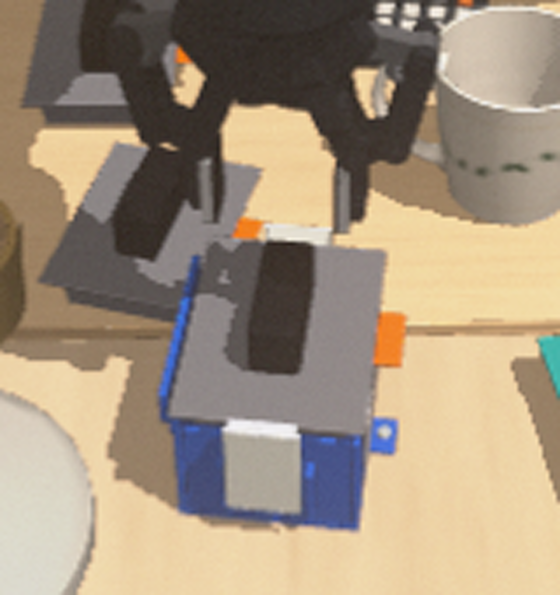

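```bash
python3 -c "
from h import *
im,D,p=load('w_td'); u,v,X=cloud(p,D)
Z=np.zeros(D.shape);Z[v,u]=X[:,2]
print('bar top',np.median(Z[220:300,308:335]),'plate',np.median(Z[175:200,260:380]),np.median(Z[220:280,255:285]))
chk('w_td',[(245,162),(397.5,163),(321,162.5)],.073); chk('w_td',[(254,341),(321,341.5)],.073)
go(.3825,.354,.178,-7.6)"
```

```text
bar top 0.09715840612156303 plate 0.06905674251268133 0.06910725873366308
(245, 162) [-42.3  56.3]
(397.5, 163) [42.2 55.9]
(321, 162.5) [-0.2 56. ]
(254, 341) [-42.5 -54.9]
(321, 341.5) [ -0.  -55.1]
t 21.92 pos [0.3825 0.3543 0.2114] yaw -7.5 qd 0.017 F [ 0.  -0.  -0.9] w 0.597
shift cm [0.01 0.03 3.34] roll 0.0017
```

```bash
python3 -c "
from h import *
im,D,p=load('w_b3'); u,v,X=cloud(p,D)
Z=np.zeros(D.shape);Z[v,u]=X[:,2]
print(np.median(Z[215:290,312:335]),np.median(Z[165:190,265:385]),np.median(Z[300:340,195:205]))
im,D,p=load('w_a3'); u,v,X=cloud(p,D)
Z=np.zeros(D.shape);Z[v,u]=X[:,2]
print(np.median(Z[205:280,308:330]),np.median(Z[165:190,270:370]))
"
```

```text
0.05169529401581119 0.02364554777403334 -0.0009060533542396276
0.051692299153977786 0.02368802248829041
```

>>> {"fn": "servo_tool", "kwargs": {
  "rows": "-1 0 0 0 0;-1 0 0 0 0;-1 0 0 0 0;-1 0 0 0 0;-1 0 0 1 0;-1 0 0 2 0;-1 0 0 2.8 0;-1 0 0 3.3 0;-1 0 0 3.3 0"
}}

```text
time_s: 22.67
tcp_pos: [0.3823, 0.3542, 0.1774]
tool_rot: [0.998, -0.065, -0.001, 0.001]
force: [0.8, 0.2, -0.8]
grip_width: -0.001
```

```bash
python3 -c "
from h import *
snap('wrist','w_te')
go(.3825,.354,.17,-7.6)"
```

```text
t 22.72 pos [0.3824 0.3543 0.178 ] yaw -7.5 qd 0.02 F [-0.2  0.4  0.5] w -0.0
shift cm [0.01 0.03 0.8 ] roll 0.0017
```

View pics/w_te.png

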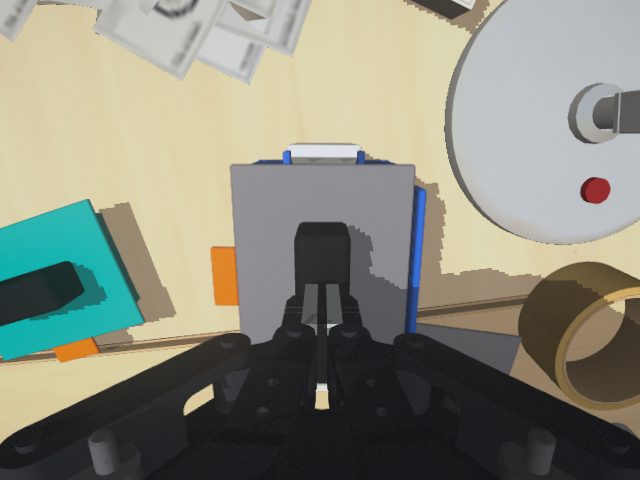

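>>> {"fn": "servo_tool", "kwargs": {
  "rows": "-1 0 0 0.3 0;-1 0 0 0.5 0;-1 0 0 0.7 0;-1 0 0 0.8 0;-1 0 0 0.8 0"
}}

```text
time_s: 23.13
tcp_pos: [0.3826, 0.3543, 0.1703]
tool_rot: [0.998, -0.065, -0.0, -0.0]
force: [-0.4, 0.3, -0.6]
grip_width: -0.002
```

```bash
python3 -c "
from h import *
go(.3825,.354,.164,-7.6)"
```

```text
t 23.13 pos [0.3826 0.3543 0.1703] yaw -7.51 qd 0.006 F [-0.4  0.3 -0.6] w -0.002
shift cm [-0.    0.04  0.63] roll 0.0016
```

>>> {"fn": "servo_tool", "kwargs": {
  "rows": "-1 0 0 0.15 0;-1 0 0 0.3 0;-1 0 0 0.45 0;-1 0 0 0.45 0"
}}

```text
time_s: 23.47
tcp_pos: [0.3824, 0.3543, 0.1655]
tool_rot: [0.998, -0.065, -0.0, 0.0]
force: [0.0, 0.6, 0.2]
grip_width: 0.002
```

>>> {"fn": "servo_tool", "kwargs": {
  "rows": "-1 0 0 0.15 0;-1 0 0 0.3 0;-1 0 0 0.3 0"
}}

```text
time_s: 23.72
tcp_pos: [0.3826, 0.3544, 0.1636]
tool_rot: [0.998, -0.066, 0.0, -0.0]
force: [-3.1, -3.5, 20.2]
grip_width: 0.0
```

```bash
python3 -c "
from h import *
snap('wrist','w_tf'); snap('side','s_tf')
im=cv2.imread('pics/s_tf.png'); a=cv2.resize(im[290:410,260:360],None,fx=4,fy=4,interpolation=cv2.INTER_CUBIC)
im=cv2.imread('pics/s_td.png'); b=cv2.resize(im[290:410,260:360],None,fx=4,fy=4,interpolation=cv2.INTER_CUBIC)
cv2.imwrite('pics/cmp.png',np.hstack([b,a]))
go(.3825,.354,.162,-7.6)
im,D,p=load('w_tf'); u,v,X=cloud(p,D)
Z=np.zeros(D.shape);Z[v,u]=X[:,2]; print('plate',[np.median(Z[180:205,a:a+25]) for a in (245,300,370)], np.median(Z[240:300,245:280]))
im,D,p=load('w_te'); u,v,X=cloud(p,D)
Z=np.zeros(D.shape);Z[v,u]=X[:,2]; print('plate',[np.median(Z[180:205,a:a+25]) for a in (245,300,370)], np.median(Z[240:300,245:280]))
"
```

```text
t 23.82 pos [0.3825 0.3544 0.1636] yaw -7.51 qd 0.001 F [-3.4 -3.9 22.1] w 0.0
shift cm [0.   0.04 0.16] roll 0.0016
plate [np.float64(0.06164624813879113), np.float64(0.061630487579390436), np.float64(0.0615758938404154)] 0.06164625745540411
plate [np.float64(0.06900838431947795), np.float64(0.06907496409345809), np.float64(0.069161484473508)] 0.06912268280594928
```

View pics/cmp.png

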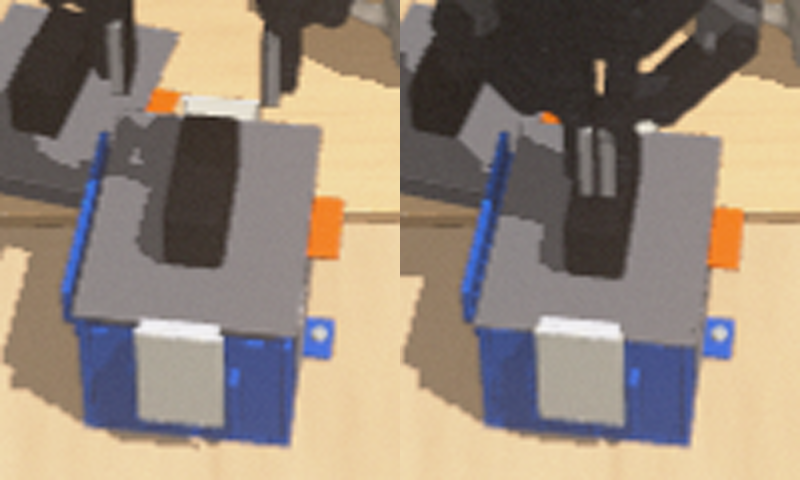

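View pics/w_tf.png

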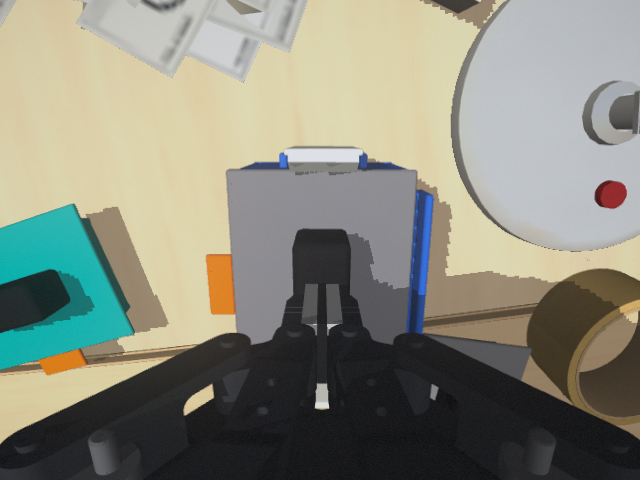

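>>> {"fn": "servo_tool", "kwargs": {
  "rows": "-1 0 0 0.02 0;-1 0 0 0 0;-1 0 0 -1 0;-1 0 0 -4 0;-1 0 0 -8 0;-1 0 0 -11 0;-1 0 0 -11 0;-1 0 0 -11 0"
}}

```text
time_s: 24.48
tcp_pos: [0.3828, 0.3545, 0.2743]
tool_rot: [0.998, -0.066, 0.001, -0.001]
force: [-0.4, -0.6, -0.9]
grip_width: 0.001
```

```bash
python3 -c "
from h import *
snap('wrist','w_tg'); snap('side','s_tg'); snap('top','t_g')
im=cv2.imread('pics/s_tg.png'); a=cv2.resize(im[200:410,180:360],None,fx=2.8,fy=2.8,interpolation=cv2.INTER_CUBIC)
cv2.imwrite('pics/cmp2.png',a)
go(.3825,.354,.162,-7.6)
im,D,p=load('w_tg'); u,v,X=cloud(p,D)
Z=np.zeros(D.shape);Z[v,u]=X[:,2]; np.save('pics/Zg.npy',Z)
for c in (270,300,340,370): print(c,[round(np.median(Z[r-6:r+6,c-6:c+6])*1000,1) for r in (170,190,210,230,250)])
"
```

```text
t 24.63 pos [0.3824 0.3541 0.272 ] yaw -7.51 qd 0.007 F [0.3 0.3 0.3] w -0.004
shift cm [ 3.0e-02 -1.0e-02  1.1e+01] roll 0.0017
270 [np.float64(61.6), np.float64(61.5), np.float64(61.7), np.float64(61.6), np.float64(61.5)]
300 [np.float64(61.6), np.float64(61.7), np.float64(61.9), np.float64(61.9), np.float64(61.8)]
340 [np.float64(61.6), np.float64(61.7), np.float64(62.0), np.float64(62.0), np.float64(62.1)]
370 [np.float64(61.4), np.float64(61.5), np.float64(61.5), np.float64(61.6), np.float64(61.7)]
```

View pics/w_tg.png

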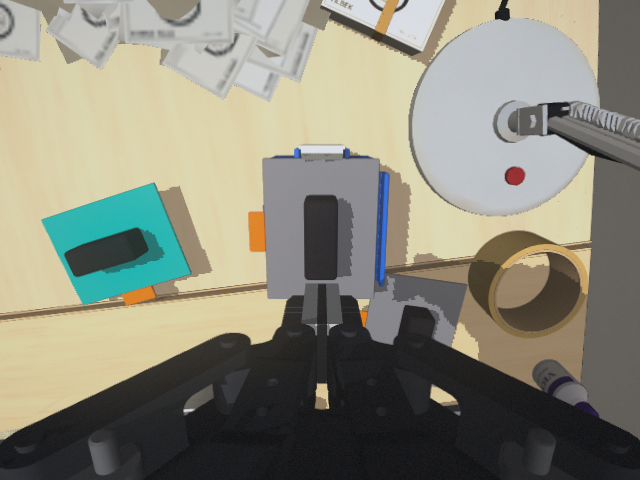

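View pics/cmp2.png

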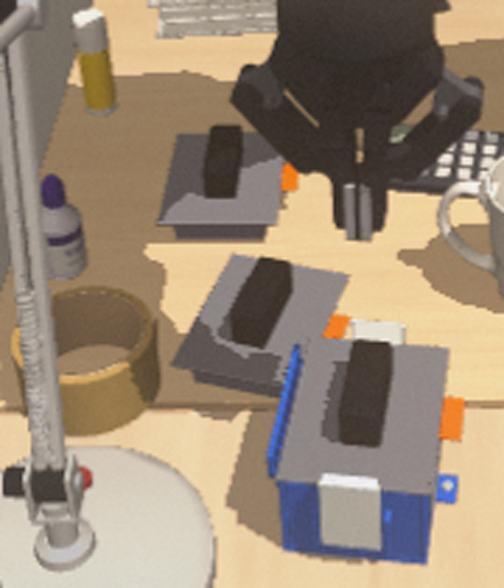

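View pics/t_g.png

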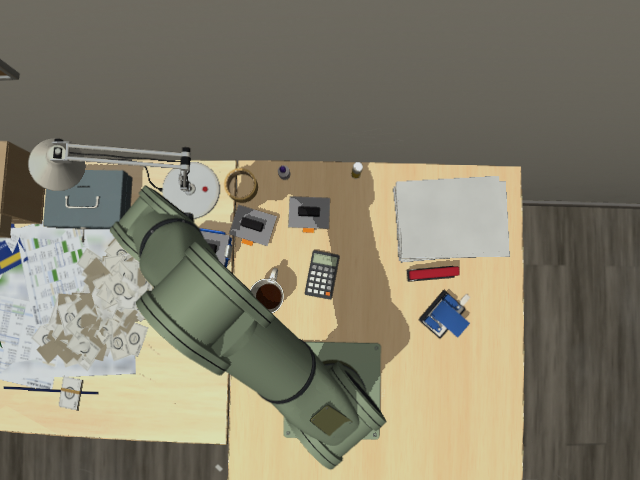

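>>> {"fn": "servo_tool", "kwargs": {
  "rows": "-1 0 4 -1 0;-1 0 8 -1 0;-1 0 8 -1 0;-1 0 8 -1 0;-1 0 8 -1 0"
}}

```text
time_s: 25.05
tcp_pos: [0.3721, 0.2754, 0.2823]
tool_rot: [0.998, -0.065, -0.0, -0.0]
force: [0.1, 0.4, -0.2]
grip_width: -0.0
```

```bash
python3 -c "
from h import *
im,D,p=snap('wrist','w_th')
cv2.imwrite('pics/w_thz.png',cv2.resize(im[20:220,220:430],None,fx=3.6,fy=3,interpolation=cv2.INTER_CUBIC))
go(.3825,.354,.162,-7.6)"
```

```text
t 25.1 pos [0.3721 0.2758 0.2823] yaw -7.47 qd 0.009 F [-0.  -0.  -0.4] w -0.004
shift cm [ 0.03 -7.89 12.03] roll 0.0023
```

View pics/w_thz.png

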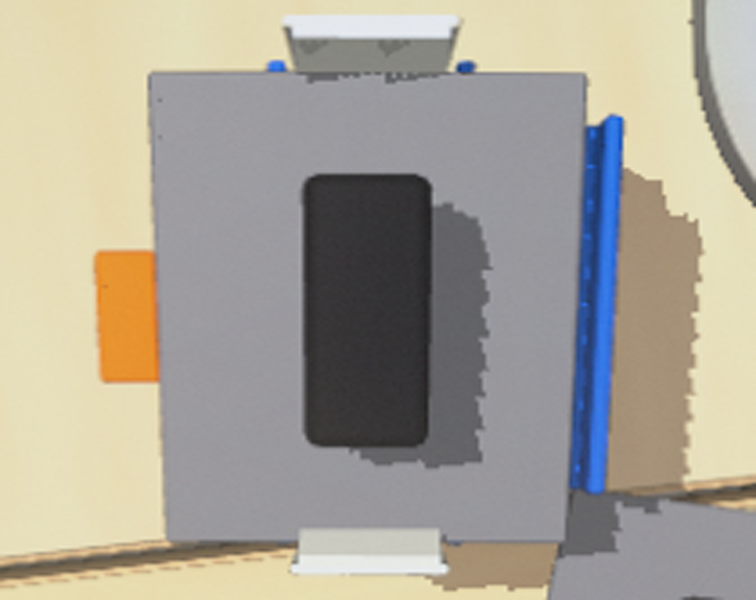

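```bash
python3 -c "
from h import *
chk('w_th',[(323,25),(323,32),(321,207),(321,211)],.076); chk('w_th',[(323,44.3),(321,200.3)],.063)
chk('w_t',[(324,132.2),(322,294)],.076)"
```

```text
(323, 25) [ 0.3 62.9]
(323, 32) [ 0.3 58.5]
(321, 207) [ -0.8 -61.4]
(321, 211) [ -0.8 -64.5]
(323, 44.3) [ 0.4 53.7]
(321, 200.3) [ -0.9 -58.5]
(324, 132.2) [ 0.1 63.5]
(322, 294) [ -0.1 -62.8]
```

```bash
python3 -c "
from h import *
s=ctrl.sense(); print(s['time_s'],s['force'])
print(ctrl.sign_off())"
```

```text
25.1 [-0.01955551 -0.02261522 -0.42380845]
the job is handed in; nothing more can be done
None
```

The tub is closed with the third lid I tried, the one that lay nearest the glue stick. I handed the job in at 25.1 s; the hand-in gave no verdict.

**The two that did not fit:** the lid nearest the tub and then the middle one both stopped on the key post. Their grip points stood at about 94 mm, and small sideways sweeps did not free them. I put both back flat on the desk at their old places.

**The one that fitted:** the third lid went past the post without resistance. I let go of it on the clips, where depth put its grip point at about 84 mm, just under the expected 85 to 88 but within the judged 80 to 91. I then pressed it down with the closed fingers, at about 20 N.

**Last checks before handing in:**
- **Height:** depth put the grip point at about 77 mm. It stayed level and did not spring back after I lifted off.
- **Clips:** both show over the plate edges. The span across their outer edges is within about 1 mm of what it was at the start, which is the limit of the image resolution. I could not read the clip joints directly.
- **Centring:** the last view puts the lid 1 to 2 mm off centre along y.
- **Bystanders:** in the final pictures the stapler, tape roll, bottle and glue stick look unmoved. I judged that by eye and did not measure them.
- **Contact:** the gripper was clear of everything.

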